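Press a batch of fridge magnets closed at the craft desk

TASK

Close every open magnet that lies in the basket with the hand press, one at a time: lay it on the drawn-out die, cap up, slide the die fully home, pull the lever right down to its stop and let it come back up, then draw the die out again and lay the closed magnet in the wooden tray. All the magnets must end up closed and lying flat, cap up, side by side in the tray, with the empty die slid fully home and the lever up; leave the roll of tape in the basket, and do not disturb the other things on the desk.

Things in the scene. Friction and masses are not known exactly. Their poses are not given: they have to be found in the camera images.
- die_seat (a point): middle of the flat die on the press's shuttle, where a magnet is laid: a dark disc with a low ring, 3 mm high and 74 mm across inside, round it. The point is on the seat, 42 mm above the desk; fingers may straddle a magnet above the ring. Axes as press; it goes with the shuttle
- die_knob (a point): middle of the upright black knob of the shuttle, a vertical cylinder 24 mm across from 51 to 86 mm above the desk, point at 70 mm; 115 mm from the die's middle along the press's +y. Pinch it from above to draw the shuttle out or push it home (about 3 N)
- die (a joint): position of the shuttle that carries the die: 0 m fully home (die right under the ram), 0.14 m fully out (against its stop, die clear of the press's head, free from above). Slides along the press's y axis, out towards +y; stays where it is left
- press: hand press bolted to the desk: grey iron foot, column behind, head above with a ram 66 mm across (face 80 mm above the desk when up), shuttle bed running out to +y. Origin on the desk below the ram's axis; x away from the robot at yaw 0 (turned up to 0.15 rad), z up. Head and lever cheeks stay within 40 mm of its x axis, 118 mm or more above the desk
- lever_ball (a point): centre of the black ball, 38 mm across, at the end of the press's lever, 200 mm from its axle. Grip it from above across the press's y axis, or press on it; it may turn between the fingers
- lever_axle (a point): the lever's axle: 50 mm behind the ram's axis, 155 mm above the desk, lying along the press's y axis; the ball moves in the press's x-z plane round it
- lever (a joint): lever: 0 rad up at rest (ball 48 degrees above level, on the robot's side of the axle), growing as the ball is pulled down and towards the robot, 0.9 rad at its lower stop (ball just below the axle's level). A spring takes it back up when let go; closing a magnet takes 8 to 15 N at the ball late in the stroke. The ram goes down 30 mm per rad
- tray: shallow wooden tray, 220 (x) by 190 (y) mm outside, 12 mm high, walls and floor 6 mm; origin at the centre of its underside. Finished magnets go here. Loose, 0.5 kg
- basket: rattan basket, 270 (x) by 210 (y) mm outside, 55 mm high, walls and floor 7 mm; origin at the centre of its underside. Loose, 0.55 kg
- tape_c (a point): a roll of tape lying in the basket among the magnets: a cardboard-brown ring 72 mm across with a 52 mm hole, 24 mm tall; the point is at its centre. It stays in the basket
- mug: white cup, 80 mm across, 100 mm tall, origin under its centre; leave alone
- glasses: folded spectacles standing on their rims, 125 mm wide, 52 mm high, origin under the bridge; leave alone
- phone: black phone lying flat, 150 by 73 mm; leave alone
- brush: paint brush, 160 mm long, lying flat; leave alone
- mag1_c (a point): round fridge magnet, 64 mm across, about 80 g, lying flat in the basket: a white metal cap (uppermost) over a black backing disc (58 mm across, 10 mm thick). Grip the cap's skirt, 7 to 18 mm above the underside while open, 1 to 12 mm when closed: 18 mm tall open, 12 mm closed. This point is on its axis 9 mm above its underside; z up through the cap. Absent (None) in some starts
- mag1: the same magnet mag1, its origin at the centre of its underside
- cap1 (a joint): how far the cap of mag1 has been pressed down on its backing: 0 open as found, 0.006 m fully closed. It moves only under about 45 N, stays where it is pressed, and closes in one full stroke of the press
- mag2_c (a point): round fridge magnet, 64 mm across, about 80 g, lying flat in the basket: a white metal cap (uppermost) over a black backing disc (58 mm across, 10 mm thick). Grip the cap's skirt, 7 to 18 mm above the underside while open, 1 to 12 mm when closed: 18 mm tall open, 12 mm closed. This point is on its axis 9 mm above its underside; z up through the cap. Absent (None) in some starts
- mag2: the same magnet mag2, its origin at the centre of its underside
- cap2 (a joint): how far the cap of mag2 has been pressed down on its backing: 0 open as found, 0.006 m fully closed. It moves only under about 45 N, stays where it is pressed, and closes in one full stroke of the press
- mag3_c (a point): round fridge magnet, 64 mm across, about 80 g, lying flat in the basket: a white metal cap (uppermost) over a black backing disc (58 mm across, 10 mm thick). Grip the cap's skirt, 7 to 18 mm above the underside while open, 1 to 12 mm when closed: 18 mm tall open, 12 mm closed. This point is on its axis 9 mm above its underside; z up through the cap. Absent (None) in some starts
- mag3: the same magnet mag3, its origin at the centre of its underside
- cap3 (a joint): how far the cap of mag3 has been pressed down on its backing: 0 open as found, 0.006 m fully closed. It moves only under about 45 N, stays where it is pressed, and closes in one full stroke of the press
There are look-alikes about, which are no part of the job. Leave any orange or pink look-alike of the mag2 alone. Of the things that look like the part that bears tape_c, the larger one is meant.

How it is judged:
By the outcome, as a careful person would: the job done as asked, in the order asked, and still so for the second after the job is handed in, with the robot touching nothing.
Of mag1, mag2, mag3 only 2 to 3 are there at a start; the rules pass over those that are not, and their reading is None.
At some moment in a run one of tray, basket may be knocked a few centimetres aside while the robot is not near it.
It also fails if it takes over 210 s, if anything falls off the work surface, if the arm or the gripper's body presses on something with over 40 N, if the wrist force passes 120 N, or if a joint passes its speed limit or range.

ROBOT

A 6-joint arm with a two-finger parallel gripper is mounted at the origin on the work surface. World frame = base frame: x ahead of the robot, y to its left, z up, the work surface at z = 0. Lengths are in mm, angles in rad, forces in N, time in s.
With the tool pointing down it reaches from about 350 to 975 mm from the base axis. Payload 7.1 kg.
Tool frame: the origin (TCP) lies at the very end of the fingers, on their centre line; the grasp point (between the pads) lies ctrl.hold_point_z behind it (ctrl.hold_point_z is the distance from the TCP to the grasp point, in mm); z points along the fingers, y is the line along which they close (so a half turn about z gives the same grasp; the last joint's range is limited). The gripper opens to 88 mm and grips with 3 to 60 N. Pads are 20 mm wide; open, the fingers measure 115 mm over their backs; the gripper's body (75 mm by 178 mm) begins 61 mm behind the grasp point.
Start: joints at [-1.183, 0.423, 1.63, -0, 1.089, -0.019], TCP at [247.311, -573.971, 222.675] pointing down, gripper open.
Joint ranges: [-3, 3], [-0.9, 2.11], [0.09, 2.58], [-1.31, 4.45], [0.11, 2.69], [-2.54, 2.54]. Speed limits (rad/s): [2.39, 2.39, 3.01, 3.14, 3.14, 3.14].

INTERFACE

Orientations are given as a rotation vector (axis times angle).
In Python, from workcell import ctrl gives the robot as it stands. The module is installed in compiled form; this text tells all that it offers.
- The arm moves only by the shell command python3 -m creep 'ROWS'. ROWS is JSON, a list of rows, each an object with "translation": the shift along the tool's x, y, z in mm, a list of three; "angular": the turn, a rotation vector about the tool's x, y, z in rad, a list of three; "jaw": the opening, from 0 (shut) to 1 (fully open). A call has exactly 8 rows; each row is the pose to reach, as a shift and turn from the pose commanded when the call began, along the tool's axes at that moment; what a row does not reach only later rows make up. A row lasts 1/8 s, in which the tool goes at most 62.5 mm and 10.7 degrees, less where a joint would pass 70% of its speed; a pose out of reach is approached as far as the arm can. A call with a gripper value outside its range is refused whole. The fingers move at their own pace and stop on an object; the grip force is fixed at half the most. Time passes only in rows, so rows that repeat a pose let the fingers close, or fill a call up. It gives the time, the measured TCP pose, the force, the opening and the grip force at its end, in the units of the state.
- ctrl.get_obs(): the state, without advancing time (a new reading comes with each control period).
- ctrl.get_image(name): name is "scene" or "side" or "wrist"; returns the picture (400x640x3 uint8, red, green, blue); there is no depth.
- ctrl.camera_info(name): a dict with "camera_matrix" (3x3 intrinsics, pixels), "world_from_camera" (4x4, takes a point from camera to world coordinates). Camera axes: x right, y up, looking along -z (the intrinsics and any distortion apply to the point x, -y, -z); pixel columns grow to the right and rows downward; lengths in mm; the calibration is good to about 2 mm. The wrist camera is an equidistant fisheye: a pixel r from the principal point sees the ray r / f radians off the axis. A picture is of the moment at which its call begins: read the wrist's pose just before it. camera_info takes no time and is no camera call; for the wrist camera it gives the pose at the moment of the call.
- ctrl.close_job(): hands the job in; it is judged then, once.
Trained networks look in the newest picture that a camera, given by its name, has taken for a name from the list of things; names that differ only in an ending like _2 or _b are one class to them, and where a whole thing is asked for, a point or a joint stands for the part that bears it (a point fixed in the world has none). Each returns a list of dicts, best first, with "score" (0 to 1); they miss things now and then, are a little off and sometimes report something else, mostly with a low value. They report only what shows in the picture. A call takes as long as a camera call. They do not tell look-alikes from the thing itself.
- ctrl.look_for(camera, label): "rect" ([left, top, right, bottom] in pixels, round what is visible of it).
The state is a dict: "t": time; "qpos": joint angles; "qvel": joint speeds; "joint_torque": joint torques, N m; "ee_pos": TCP position; "orientation": TCP orientation; "ft_force": force on the tool from outside, world axes, zero at the start; "moment": the same for the moment, N m; "width": finger opening in mm; "grasp_force": force on a finger pad.
Only numpy, scipy, OpenCV 4.12 (cv2) and the standard library are available. Lean on these libraries where they do the work, as an engineer would, in place of code of your own. Each camera call takes 0.05 s, during which the arm holds its last target. There are 200 camera calls.

## Working session

There is one attempt and no reset: what is moved stays moved. The work goes in short steps, Python scripts to look and compute and a shell command to move; the robot and the scene stay as the last step left them, time stands still between calls to the robot, and variables do not carry over. Pictures are saved under pics/ and viewed, at most 14 in all, crops included, and the job is handed in when it is done.

```bash
mkdir -p pics; ls
cat > h.py <<'E'
import numpy as np, cv2
from scipy.spatial.transform import Rotation as R
from workcell import ctrl
def snap(c,fn=None):
    info=ctrl.camera_info(c); im=ctrl.get_image(c)
    if fn: cv2.imwrite('pics/'+fn,im[:,:,::-1])
    return im,info
def ray(info,c,u,v):
    K=np.array(info['camera_matrix']);T=np.array(info['world_from_camera'])
    x=(u-K[0,2])/K[0,0];y=(v-K[1,2])/K[1,1]
    if c=='wrist':
        r=np.hypot(x,y); d=np.array([x/r*np.sin(r),y/r*np.sin(r),np.cos(r)]) if r>1e-9 else np.array([0,0,1.])
    else: d=np.array([x,y,1.])
    return T[:3,3],T[:3,:3]@np.array([d[0],-d[1],-d[2]])
def at(info,c,u,v,z):
    o,d=ray(info,c,u,v); return o+d*(z-o[2])/d[2]
def proj(info,c,P):
    K=np.array(info['camera_matrix']);T=np.array(info['world_from_camera'])
    p=T[:3,:3].T@(np.array(P,float)-T[:3,3]); p=np.array([p[0],-p[1],-p[2]])
    if c=='wrist':
        s=np.hypot(p[0],p[1]);a=np.arctan2(s,p[2]); q=p[:2]/max(s,1e-9)*a
    else: q=p[:2]/p[2]
    return np.array([K[0,0]*q[0]+K[0,2],K[1,1]*q[1]+K[1,2]])
def tool(P,yaw=None):
    "shift in tool axes from the measured pose to world P"
    o=ctrl.get_obs();Rm=R.from_rotvec(o['orientation']).as_matrix()
    return Rm.T@(np.array(P,float)-o['ee_pos'])
E
python3 - <<'E'
from h import *
o=ctrl.get_obs();print({k:np.round(v,3).tolist() for k,v in o.items()},ctrl.hold_point_z)
print(R.from_rotvec(o['orientation']).as_matrix().round(3))
for c in ('scene','side','wrist'):
    im,i=snap(c,c+'0.png');print(c,np.array(i['camera_matrix']).round(1).tolist(),np.array(i['world_from_camera']).round(3).tolist(),[k for k in i])
E
```

```text
pics
{'t': 0.0, 'qpos': [-1.183, 0.424, 1.631, -0.0, 1.089, -0.019], 'qvel': [-0.0, 0.001, -0.001, -0.001, 0.001, -0.0], 'joint_torque': [0.0, -54.463, -27.367, 0.064, 0.023, -0.0], 'ee_pos': [247.114, -573.461, 221.896], 'orientation': [-3.075, -0.634, 0.0], 'ft_force': [-0.284, -0.16, -0.277], 'moment': [-0.025, -0.038, -0.011], 'grasp_force': 0.0, 'width': 87.741} 18.700000000000003
[[ 0.918  0.396 -0.001]
 [ 0.396 -0.918  0.001]
 [ 0.    -0.002 -1.   ]]
scene [[367.9, 0.0, 318.5], [0.0, 367.9, 194.9], [0.0, 0.0, 1.0]] [[-0.464, -0.494, 0.736, 1472.079], [0.886, -0.251, 0.39, 560.957], [-0.008, 0.833, 0.554, 910.506], [0.0, 0.0, 0.0, 1.0]] ['camera_matrix', 'world_from_camera']
side [[421.8, 0.0, 322.2], [0.0, 421.8, 197.7], [0.0, 0.0, 1.0]] [[-0.997, 0.058, -0.04, 473.172], [-0.068, -0.626, 0.777, 949.367], [0.02, 0.777, 0.629, 900.021], [0.0, 0.0, 0.0, 1.0]] ['camera_matrix', 'world_from_camera']
wrist [[309.7, 0.0, 316.7], [0.0, 309.7, 200.1], [0.0, 0.0, 1.0]] [[0.396, 0.88, 0.262, 319.295], [-0.918, 0.379, 0.113, -542.37], [0.0, -0.286, 0.958, 383.334], [0.0, 0.0, 0.0, 1.0]] ['camera_matrix', 'world_from_camera']
```

View pics/scene0.png

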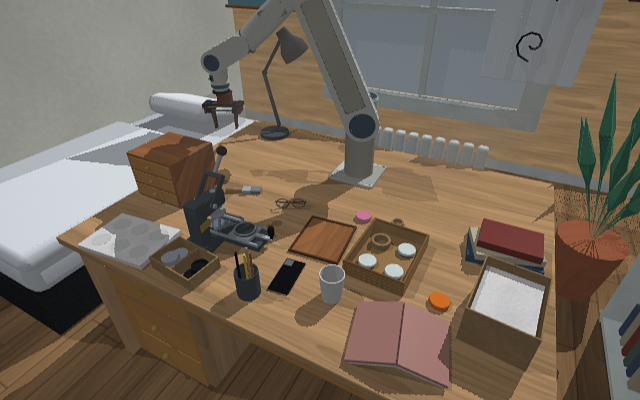

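View pics/side0.png

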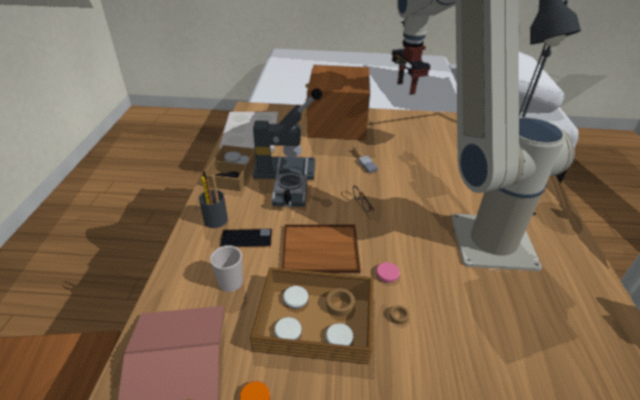

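The side picture shows three white magnets in the basket at (295,297), (288,328) and (340,335), with the larger tape ring at (340,301). The smaller ring outside at (399,314), the pink disc at (388,272) and the orange disc at (255,392) are look-alikes to leave alone. The press is at about (288,170).

Run:
```python
from h import *
ims={}
for c in ('side','scene'):
    im,i=snap(c);ims[c]=(im,i)
    hsv=cv2.cvtColor(im,cv2.COLOR_RGB2HSV)
    for l,z in (('mag1_c',25),('tape_c',19),('tray',6),('basket',30),('die_seat',42),('die_knob',70),('lever_ball',300),('mug',50),('glasses',26),('phone',5),('brush',5)):
        for d in ctrl.look_for(c,l)[:4]:
            if d['score']<.3: continue
            r=d['rect'];print(c,l,round(d['score'],2),np.round(r).tolist(),at(i,c,(r[0]+r[2])/2,(r[1]+r[3])/2,z).round(0)[:2])
im,i=ims['side']
a=cv2.resize(im[70:250,180:400],None,fx=3.6,fy=3.3,interpolation=cv2.INTER_CUBIC);cv2.imwrite('pics/crop1.png',a[:,:,::-1])
```

```text
side mag1_c 0.74 [273.0, 316.0, 300.0, 339.0] [581. 368.]
side mag1_c 0.49 [275.0, 88.0, 324.0, 141.0] [ 668. -701.]
side tape_c 0.78 [392.0, 307.0, 409.0, 323.0] [305. 306.]
side tape_c 0.59 [324.0, 287.0, 355.0, 317.0] [457. 278.]
side tape_c 0.37 [253.0, 87.0, 320.0, 207.0] [ 690. -440.]
side tray 0.81 [280.0, 224.0, 360.0, 275.0] [521.  84.]
side tray 0.66 [328.0, 322.0, 352.0, 341.0] [452. 355.]
side tray 0.53 [325.0, 321.0, 355.0, 343.0] [452. 357.]
side tray 0.41 [276.0, 172.0, 302.0, 207.0] [ 648. -191.]
side basket 0.75 [252.0, 264.0, 372.0, 366.0] [523. 331.]
side basket 0.55 [251.0, 87.0, 322.0, 207.0] [ 688. -423.]
side die_seat 0.92 [276.0, 169.0, 304.0, 209.0] [ 637. -146.]
side die_knob 0.39 [274.0, 313.0, 302.0, 337.0] [574. 391.]
side die_knob 0.34 [276.0, 172.0, 302.0, 206.0] [ 636. -110.]
side lever_ball 0.91 [272.0, 91.0, 323.0, 140.0] [ 613. -175.]
side mug 0.66 [209.0, 244.0, 243.0, 291.0] [761. 216.]
side mug 0.47 [285.0, 285.0, 305.0, 311.0] [568. 300.]
side glasses 0.5 [362.0, 194.0, 369.0, 200.0] [ 388. -148.]
side phone 0.69 [220.0, 226.0, 272.0, 245.0] [748.  47.]
side brush 0.61 [354.0, 149.0, 378.0, 172.0] [ 379. -396.]
scene mag1_c 0.7 [381.0, 265.0, 405.0, 278.0] [589. 368.]
scene tape_c 0.7 [372.0, 234.0, 389.0, 250.0] [459. 278.]
scene tape_c 0.62 [385.0, 264.0, 403.0, 278.0] [578. 370.]
scene tape_c 0.51 [394.0, 219.0, 407.0, 221.0] [301. 307.]
scene tape_c 0.39 [196.0, 146.0, 228.0, 213.0] [ 395. -575.]
scene tray 0.56 [288.0, 213.0, 356.0, 267.0] [534.  76.]
scene basket 0.34 [225.0, 186.0, 263.0, 193.0] [ 414. -374.]
scene die_seat 0.56 [226.0, 220.0, 278.0, 240.0] [ 640. -164.]
scene lever_ball 0.94 [196.0, 143.0, 227.0, 211.0] [ 726. -225.]
scene lever_ball 0.48 [396.0, 245.0, 417.0, 258.0] [783. 436.]
scene mug 0.63 [318.0, 261.0, 347.0, 303.0] [742. 222.]
scene phone 0.8 [266.0, 258.0, 308.0, 295.0] [752.  57.]
scene brush 0.56 [225.0, 187.0, 262.0, 193.0] [ 387. -402.]
```

View pics/crop1.png

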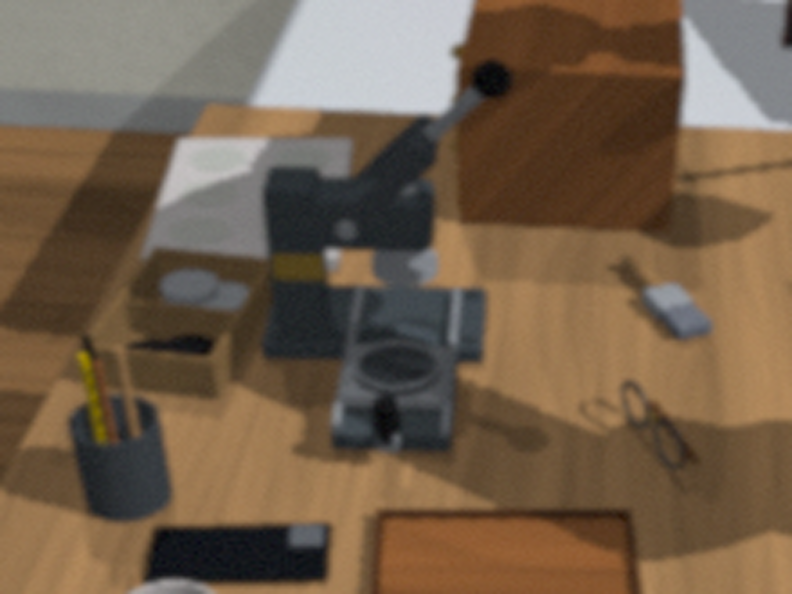

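Run:
```python
from h import *
I={c:ctrl.camera_info(c) for c in ('side','scene')}
def tri(a,b):
    (o1,d1),(o2,d2)=ray(I['side'],'side',*a),ray(I['scene'],'scene',*b)
    s=np.linalg.lstsq(np.c_[d1,-d2],o2-o1,rcond=None)[0];p,q=o1+s[0]*d1,o2+s[1]*d2
    return ((p+q)/2).round(0),np.linalg.norm(p-q).round(1)
S=lambda x,y:(180+x/3.6,70+y/3.3)
print('die',at(I['side'],'side',*S(398,367),43).round())
print('knob',at(I['side'],'side',*S(386,402),86).round())
print('ball',tri(S(490,78),(221,151)))
for n,a,b in (('A',(295,297),(367,261)),('B',(288,328),(394,271)),('C',(340,335),(407,250))):print(n,at(I['side'],'side',*a,25).round(),at(I['scene'],'scene',*b,25).round(),tri(a,b))
```

```text
die [ 641. -188.   43.]
knob [636. -75.  86.]
ball (array([ 568., -321.,  302.]), np.float64(1.1))
A [571. 277.  25.] [582. 274.  25.] (array([572., 271.,  16.]), np.float64(1.0))
B [577. 369.  25.] [585. 371.  25.] (array([578., 368.,  20.]), np.float64(4.1))
C [453. 378.  25.] [465. 380.  25.] (array([453., 375.,  17.]), np.float64(5.5))
```

```bash
python3 -m creep '[{"translation":[0,0,-60],"angular":[0,0,0],"jaw":1},{"translation":[0,0,-120],"angular":[0,0,-0.18],"jaw":1},{"translation":[0,0,-178],"angular":[0,0,-0.36],"jaw":1},{"translation":[54,-29,-178],"angular":[0,0,-0.54],"jaw":1},{"translation":[108,-58,-178],"angular":[0,0,-0.72],"jaw":1},{"translation":[162,-87,-178],"angular":[0,0,-0.9],"jaw":1},{"translation":[216,-116,-178],"angular":[0,0,-1.05],"jaw":1},{"translation":[270,-145,-178],"angular":[0,0,-1.164],"jaw":1}]'
python3 - <<'E'
from h import *
o=ctrl.get_obs();print(R.from_rotvec(o['orientation']).as_matrix().round(3)); print(tool([620,-100,400]).round(1))
E
```

```text
t: 2.35
ee_pos: [438.8, -332.3, 400.9]
orientation: [2.217, 2.225, 0.0]
ft_force: [1.1, -0.0, 0.4]
width: 87.8
grasp_force: 0.0
[[-0.004  1.     0.   ]
 [ 1.     0.004 -0.   ]
 [-0.     0.    -1.   ]]
[231.6 182.1   0.9]
```

```bash
python3 -m creep '[{"translation":[46,36,0],"angular":[0,0,0],"jaw":1},{"translation":[92,72,0],"angular":[0,0,0],"jaw":1},{"translation":[138,108,0],"angular":[0,0,0],"jaw":1},{"translation":[184,144,0],"angular":[0,0,0],"jaw":1},{"translation":[232,182,0],"angular":[0,0,0],"jaw":1},{"translation":[232,182,0],"angular":[0,0,0],"jaw":1},{"translation":[232,182,0],"angular":[0,0,0],"jaw":1},{"translation":[232,182,0],"angular":[0,0,0],"jaw":1}]'
python3 - <<'E'
from h import *
snap('wrist','w1.png')
E
```

```text
t: 3.35
ee_pos: [619.3, -103.1, 400.8]
orientation: [2.223, 2.22, -0.0]
ft_force: [-0.3, 1.1, 0.6]
width: 87.9
grasp_force: 0.0
```

View pics/w1.png

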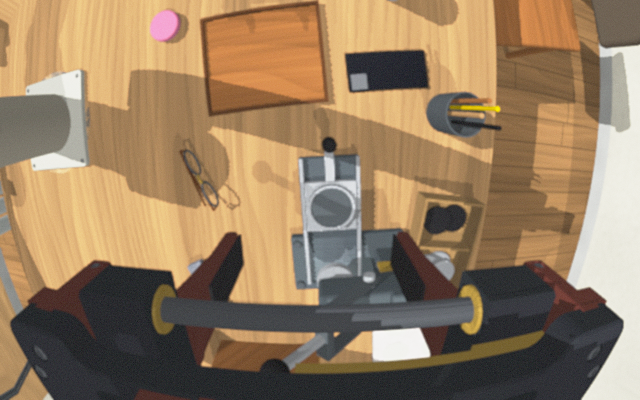

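Wrist view: the die ring is at (331,206), the knob top at (329,145) and the lever ball at (274,368). The tray corners are at (202,20), (319,3), (328,101) and (211,114), and the bed is seen from above.

Run:
```python
from h import *
i=ctrl.camera_info('wrist');c='wrist'
im=cv2.imread('pics/w1.png')
print('die',at(i,c,331,206,43).round(1),'knob',at(i,c,329,145,86).round(1),'ball',at(i,c,274,368,302).round(1))
T=[at(i,c,*p,12)[:2] for p in ((202,20),(319,3),(328,101),(211,114))]
print(np.round(T),np.mean(T,0).round(1),[np.linalg.norm(T[k]-T[k-1]).round() for k in range(4)])
# bed edges direction
for p in ((301,157),(357,156),(306,283),(360,255)): print(p,at(i,c,*p,40).round(1))
a=cv2.resize(im[120:300,240:420],None,fx=3.3,fy=3.3,interpolation=cv2.INTER_CUBIC);cv2.imwrite('pics/crop2.png',a)
```

```text
die [ 644.6 -191.1   43. ] knob [638.5 -78.7  86. ] ball [ 567.7 -312.8  302. ]
[[410. 156.]
 [624. 173.]
 [640.  -9.]
 [427. -25.]] [525.1  73.8] [np.float64(182.0), np.float64(215.0), np.float64(183.0), np.float64(213.0)]
(301, 157) [ 592.9 -104.4   40. ]
(357, 156) [ 688.5 -102.5   40. ]
(306, 283) [ 598.1 -351.2   40. ]
(360, 255) [ 701.3 -289.8   40. ]
```

View pics/crop2.png

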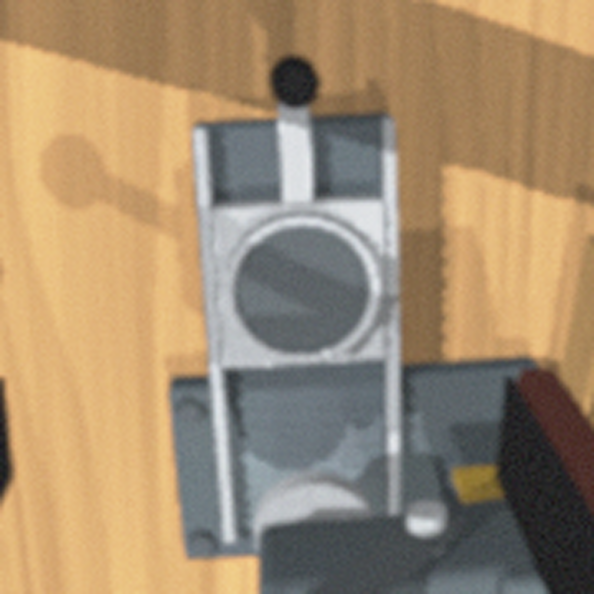

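```bash
python3 -m creep '[{"translation":[22,19,60],"angular":[0,0,0],"jaw":0.7},{"translation":[22,19,120],"angular":[0,0,0],"jaw":0.7},{"translation":[22,19,180],"angular":[0,0,0],"jaw":0.7},{"translation":[22,19,240],"angular":[0,0,0],"jaw":0.7},{"translation":[22,19,280],"angular":[0,0,0],"jaw":0.7},{"translation":[22,19,280],"angular":[0,0,0],"jaw":0.7},{"translation":[22,19,280],"angular":[0,0,0],"jaw":0.7},{"translation":[22,19,280],"angular":[0,0,0],"jaw":0.7}]'
python3 - <<'E'
from h import *
im,i=snap('wrist'); 
for z in (86,):print(proj(i,'wrist',[638.5,-78.7,z]))
h=cv2.cvtColor(im,cv2.COLOR_RGB2GRAY)
print(tool([638.5,-79,61]).round(1))
cv2.imwrite('pics/w2.png',im[:,:,::-1])
E
```

```text
t: 4.4
ee_pos: [640.5, -80.5, 123.3]
orientation: [2.22, 2.219, 0.004]
ft_force: [0.1, 0.7, -0.7]
width: 61.3
grasp_force: 0.0
[313.59334719 224.44262824]
[ 1.4 -2.  62.1]
```

View pics/w2.png

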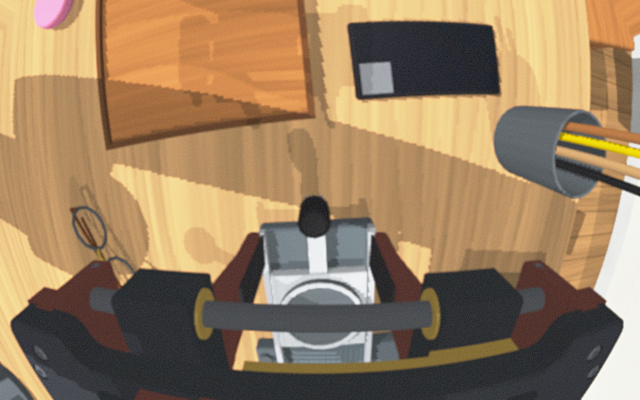

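The wrist view shows the knob top at about (314,225), matching the predicted projection (313.6,224.4). I'll grip it and draw it to the stop.

```bash
python3 -m creep '[{"translation":[1,-1,40],"angular":[0,0,0],"jaw":0.7},{"translation":[1,-1,62],"angular":[0,0,0],"jaw":0.7},{"translation":[1,-1,62],"angular":[0,0,0],"jaw":0},{"translation":[1,-1,62],"angular":[0,0,0],"jaw":0},{"translation":[1,-1,62],"angular":[0,0,0],"jaw":0},{"translation":[6,-1,62],"angular":[0,0,0],"jaw":0},{"translation":[12,-2,62],"angular":[0,0,0],"jaw":0},{"translation":[18,-2,62],"angular":[0,0,0],"jaw":0}]'
```

```text
t: 5.45
ee_pos: [637.9, -61.8, 59.5]
orientation: [2.22, 2.22, 0.002]
ft_force: [1.5, -2.2, 3.4]
width: 23.3
grasp_force: 30.0
```

```bash
python3 -m creep '[{"translation":[3,0,0],"angular":[0,0,0],"jaw":0},{"translation":[6,0,0],"angular":[0,0,0],"jaw":0},{"translation":[9,0,0],"angular":[0,0,0],"jaw":0},{"translation":[12,0,0],"angular":[0,0,0],"jaw":0},{"translation":[15,0,0],"angular":[0,0,0],"jaw":0},{"translation":[15,0,0],"angular":[0,0,0],"jaw":0},{"translation":[15,0,0],"angular":[0,0,0],"jaw":0},{"translation":[15,0,0],"angular":[0,0,0],"jaw":0}]'
```

```text
t: 6.45
ee_pos: [637.6, -52.9, 59.2]
orientation: [2.215, 2.218, -0.006]
ft_force: [0.9, -30.2, 2.5]
width: 23.5
grasp_force: 30.0
```

```bash
python3 -m creep '[{"translation":[-8,0,0],"angular":[0,0,0],"jaw":0.6},{"translation":[-8,0,0],"angular":[0,0,0],"jaw":0.6},{"translation":[-8,0,-10],"angular":[0,0,0],"jaw":0.6},{"translation":[20,0,-70],"angular":[0,0,0],"jaw":1},{"translation":[60,0,-130],"angular":[0,0,0],"jaw":1},{"translation":[100,0,-190],"angular":[0,0,0],"jaw":1},{"translation":[100,0,-250],"angular":[0,0,0],"jaw":1},{"translation":[100,0,-250],"angular":[0,0,0],"jaw":1}]'
python3 - <<'E'
from h import *
im,i=snap('wrist');c='wrist'
print(tool([572,275,250]).round())
p=proj(i,c,[637,-55,86]);q=proj(i,c,[643,-168,45]);print(p,q)
x0,y0=int(p[0])-90,int(p[1])-70
a=cv2.resize(im[y0:y0+200,x0:x0+200],None,fx=3,fy=3,interpolation=cv2.INTER_CUBIC);cv2.imwrite('pics/crop3.png',a[:,:,::-1]);print(x0,y0)
np.save('i3.npy',i,allow_pickle=True)
E
```

```text
t: 7.45
ee_pos: [638.3, 55.0, 314.2]
orientation: [2.216, 2.221, 0.009]
ft_force: [-0.0, 0.1, -0.5]
width: 87.7
grasp_force: 0.0
[220. -66.  64.]
[314.2291971  249.82136169] [317.88199535 299.39478185]
224 179
```

View pics/crop3.png

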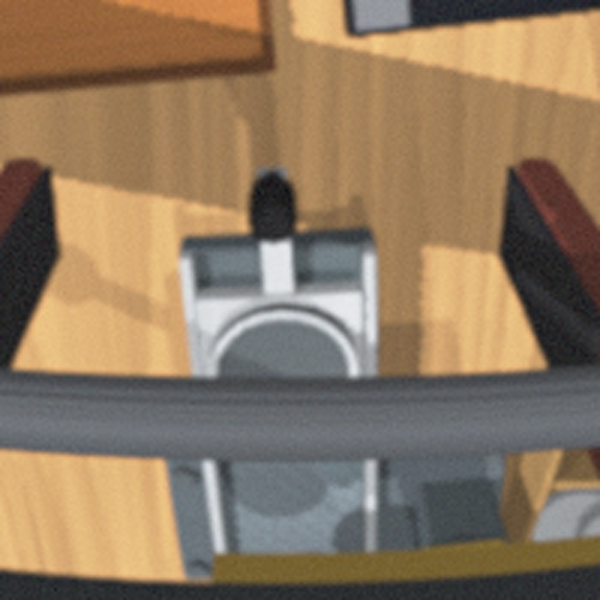

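The crop shows the knob top at about (315,252) and the die ring's front edge at about (319.5,282). The shuttle is against its stop.

```bash
python3 - <<'E'
from h import *
i=ctrl.camera_info('wrist')
print(at(i,'wrist',315,252,86),at(i,'wrist',319.5,283.5,43.5), at(i,'wrist',295.5,303,45),at(i,'wrist',344,303,45))
E
python3 -m creep '[{"translation":[50,-15,0],"angular":[0,0,0],"jaw":1},{"translation":[100,-30,0],"angular":[0,0,0],"jaw":1},{"translation":[150,-45,0],"angular":[0,0,0],"jaw":1},{"translation":[190,-100,0],"angular":[0,0,0],"jaw":1},{"translation":[190,-110,0],"angular":[0,0,0],"jaw":1},{"translation":[190,-110,0],"angular":[0,0,0],"jaw":1},{"translation":[190,-110,0],"angular":[0,0,0],"jaw":1},{"translation":[190,-110,0],"angular":[0,0,0],"jaw":1}]'
python3 - <<'E'
from h import *
snap('wrist','w4.png')
E
```

```text
[638.03845845 -58.72102209  86.        ] [ 645.4514801  -137.45597446   43.5       ] [ 605.27133709 -176.0643915    45.        ] [ 687.02255041 -176.61543782   45.        ]
t: 8.5
ee_pos: [527.9, 242.1, 308.5]
orientation: [2.223, 2.219, -0.0]
ft_force: [0.2, -0.2, -0.8]
width: 87.7
grasp_force: 0.0
```

View pics/w4.png

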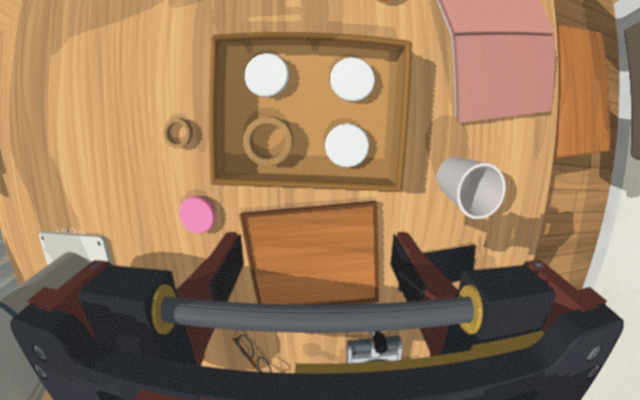

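In the wrist view the white magnets are at (267,74), (352,79) and (347,145), all inside the basket. The tape ring at (267,142) is the larger one. The small ring at (180,131) and the pink disc at (198,214) are outside the basket.

```bash
cat >> h.py <<'E'
def white(z=25,lim=((380,680),(200,460))):
    im,i=snap('wrist'); m=((im.min(2)>150)&(im.max(2).astype(int)-im.min(2)<40)).astype(np.uint8)
    n,l,s,c=cv2.connectedComponentsWithStats(m); out=[]
    for k in range(1,n):
        if s[k,4]<150: continue
        ys,xs=np.where(l==k); P=np.array([at(i,'wrist',x,y,z)[:2] for x,y in zip(xs,ys)])
        (cx,cy),r=cv2.minEnclosingCircle(P.astype(np.float32))
        if lim[0][0]<cx<lim[0][1] and lim[1][0]<cy<lim[1][1]: out.append((round(cx,1),round(cy,1),round(r,1),s[k,:4].tolist(),P.mean(0).round(1).tolist()))
    return out,im,i
E
python3 - <<'E'
from h import *
o,im,i=white()
for m in o: print(m)
for p in ((216,37),(409,42),(402,188),(212,184)): print(at(i,'wrist',*p,55).round())
print('tape',at(i,'wrist',267,142,31).round())
print(tool([572,272,100]).round(1))
E
```

```text
(455.9, 373.9, 31.8, [245, 53, 43, 44], [456.0, 373.8])
(578.2, 366.6, 31.9, [330, 57, 45, 44], [578.0, 366.4])
(571.1, 270.4, 32.0, [325, 123, 44, 44], [571.0, 270.6])
[391. 429.  55.]
[653. 420.  55.]
[649. 214.  55.]
[378. 221.  55.]
tape [457. 276.  31.]
[ 29.8  44.3 208.5]
```

```bash
python3 -m creep '[{"translation":[28,43,30],"angular":[0,0,0],"jaw":1},{"translation":[28,43,90],"angular":[0,0,0],"jaw":1},{"translation":[28,43,150],"angular":[0,0,0],"jaw":1},{"translation":[28,43,210],"angular":[0,0,0],"jaw":1},{"translation":[28,43,255],"angular":[0,0,0],"jaw":1},{"translation":[28,43,265],"angular":[0,0,0],"jaw":1},{"translation":[28,43,268],"angular":[0,0,0],"jaw":1},{"translation":[28,43,268],"angular":[0,0,0],"jaw":1}]'
```

```text
t: 9.6
ee_pos: [571.3, 271.5, 42.5]
orientation: [2.221, 2.22, 0.004]
ft_force: [-0.1, -0.3, 0.3]
width: 88.1
grasp_force: 0.0
```

```bash
python3 -m creep '[{"translation":[-1,0,20],"angular":[0,0,0],"jaw":1},{"translation":[-1,0,30],"angular":[0,0,0],"jaw":1},{"translation":[-1,0,30],"angular":[0,0,0],"jaw":0.5},{"translation":[-1,0,30],"angular":[0,0,0],"jaw":0.5},{"translation":[-1,0,30],"angular":[0,0,0],"jaw":0.5},{"translation":[-1,0,20],"angular":[0,0,0],"jaw":0.5},{"translation":[-1,0,-30],"angular":[0,0,0],"jaw":0.5},{"translation":[-1,0,-70],"angular":[0,0,0],"jaw":0.5}]'
python3 - <<'E'
from h import *
print(tool([645,-173.5,110]).round(1))
E
```

```text
t: 10.6
ee_pos: [570.1, 270.1, 112.8]
orientation: [2.221, 2.221, 0.001]
ft_force: [0.6, -0.2, -0.2]
width: 63.1
grasp_force: 30.0
[-443.6   74.9    2.7]
```

```bash
python3 -m creep '[{"translation":[-55,9,-40],"angular":[0,0,0],"jaw":0.5},{"translation":[-112,18,-40],"angular":[0,0,0],"jaw":0.5},{"translation":[-170,27,-40],"angular":[0,0,0],"jaw":0.5},{"translation":[-228,38,-40],"angular":[0,0,0],"jaw":0.5},{"translation":[-286,50,-40],"angular":[0,0,0],"jaw":0.5},{"translation":[-344,62,-40],"angular":[0,0,0],"jaw":0.5},{"translation":[-400,70,-40],"angular":[0,0,0],"jaw":0.5},{"translation":[-443,75,-20],"angular":[0,0,0],"jaw":0.5}]'
python3 -m creep '[{"translation":[0,0,20],"angular":[0,0,0],"jaw":0.5},{"translation":[0,0,50],"angular":[0,0,0],"jaw":0.5},{"translation":[0,0,60],"angular":[0,0,0],"jaw":0.5},{"translation":[0,0,60],"angular":[0,0,0],"jaw":0.5},{"translation":[0,0,60],"angular":[0,0,0],"jaw":0.5},{"translation":[0,0,60],"angular":[0,0,0],"jaw":0.5},{"translation":[0,0,60],"angular":[0,0,0],"jaw":0.5},{"translation":[0,0,60],"angular":[0,0,0],"jaw":0.5}]'
python3 - <<'E'
from h import *
print(tool([645,-173.5,47.5]).round(1)); snap('wrist','w5.png');print(np.round(ctrl.get_obs()['qpos'],2))
E
```

```text
t: 11.6
ee_pos: [646.5, -175.8, 133.1]
orientation: [2.22, 2.217, 0.004]
ft_force: [0.9, -0.1, -1.4]
width: 63.3
grasp_force: 30.0
t: 12.6
ee_pos: [645.0, -173.0, 71.0]
orientation: [2.221, 2.221, 0.0]
ft_force: [0.1, 0.4, -0.4]
width: 63.3
grasp_force: 30.0
[-0.5 -0.  23.5]
[-0.28  0.67  1.61  0.    0.86 -0.28]
```

View pics/w5.png

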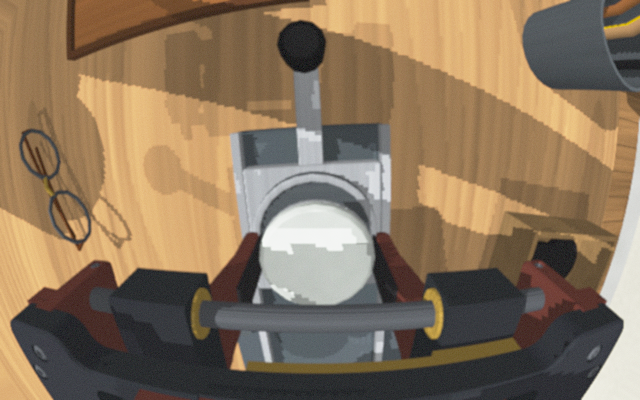

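The magnet hangs centred over the die ring: cap at (317,253), ring centred near x≈316. I'll lower, release, and go to the knob.

```bash
python3 -m creep '[{"translation":[0,0,15],"angular":[0,0,0],"jaw":0.5},{"translation":[0,0,23],"angular":[0,0,0],"jaw":0.5},{"translation":[0,0,23],"angular":[0,0,0],"jaw":0.5},{"translation":[0,0,23],"angular":[0,0,0],"jaw":1},{"translation":[0,0,23],"angular":[0,0,0],"jaw":1},{"translation":[0,0,23],"angular":[0,0,0],"jaw":1},{"translation":[0,0,-10],"angular":[0,0,0],"jaw":1},{"translation":[0,0,-50],"angular":[0,0,0],"jaw":1}]'
python3 - <<'E'
from h import *
im,i=snap('wrist');print(at(i,'wrist',301,46,86).round(1))
print(proj(i,'wrist',[645,-173.5,60]),proj(i,'wrist',[638,-58.7,86]))
print(tool([638,-58.7,61]).round(1))
print(white(60,((550,720),(-230,-120)))[0])
E
```

```text
t: 13.65
ee_pos: [644.2, -172.8, 120.7]
orientation: [-2.22, -2.22, 0.002]
ft_force: [0.0, 0.2, 0.0]
width: 88.1
grasp_force: 0.0
[634.4 -52.8  86. ]
[317.84806551 216.50820144] [306.75136631  54.90784895]
[115.2 -10.1  65.8]
[(646.7, -183.0, 91.3, [245, 106, 129, 198], [640.5, -163.7])]
```

```bash
python3 -m creep '[{"translation":[55,-4,0],"angular":[0,0,0],"jaw":0.6},{"translation":[110,-7,0],"angular":[0,0,0],"jaw":0.6},{"translation":[115,-7,30],"angular":[0,0,0],"jaw":0.6},{"translation":[115,-7,58],"angular":[0,0,0],"jaw":0.6},{"translation":[115,-7,60],"angular":[0,0,0],"jaw":0.6},{"translation":[115,-7,60],"angular":[0,0,0],"jaw":0},{"translation":[115,-7,60],"angular":[0,0,0],"jaw":0},{"translation":[115,-7,60],"angular":[0,0,0],"jaw":0}]'
python3 -m creep '[{"translation":[-20,1,0],"angular":[0,0,0],"jaw":0},{"translation":[-45,3,0],"angular":[0,0,0],"jaw":0},{"translation":[-70,4,0],"angular":[0,0,0],"jaw":0},{"translation":[-95,6,0],"angular":[0,0,0],"jaw":0},{"translation":[-115,7,0],"angular":[0,0,0],"jaw":0},{"translation":[-130,8,0],"angular":[0,0,0],"jaw":0},{"translation":[-135,8,0],"angular":[0,0,0],"jaw":0},{"translation":[-135,8,0],"angular":[0,0,0],"jaw":0}]'
```

```text
t: 14.75
ee_pos: [638.5, -58.3, 61.7]
orientation: [2.221, 2.22, 0.002]
ft_force: [-0.6, 0.3, -0.2]
width: 25.9
grasp_force: 0.0
t: 15.75
ee_pos: [645.0, -194.7, 61.4]
orientation: [-2.222, -2.22, 0.002]
ft_force: [-4.3, -1.4, 5.4]
width: 22.7
grasp_force: 30.0
```

```bash
python3 -m creep '[{"translation":[-3,0,0],"angular":[0,0,0],"jaw":0},{"translation":[-6,0,0],"angular":[0,0,0],"jaw":0},{"translation":[-9,0,0],"angular":[0,0,0],"jaw":0},{"translation":[-12,0,0],"angular":[0,0,0],"jaw":0},{"translation":[-14,0,0],"angular":[0,0,0],"jaw":0},{"translation":[-14,0,0],"angular":[0,0,0],"jaw":0},{"translation":[-14,0,0],"angular":[0,0,0],"jaw":0},{"translation":[-14,0,0],"angular":[0,0,0],"jaw":0}]'
```

```text
t: 16.75
ee_pos: [645.1, -200.4, 61.3]
orientation: [-2.216, -2.214, -0.007]
ft_force: [-3.7, 30.1, 11.7]
width: 23.1
grasp_force: 30.0
```

```bash
python3 -m creep '[{"translation":[-6,0,0],"angular":[0,0,0],"jaw":0.6},{"translation":[-6,0,0],"angular":[0,0,0],"jaw":0.6},{"translation":[-4,0,-40],"angular":[0,0,0],"jaw":0.7},{"translation":[0,0,-100],"angular":[0,0,0],"jaw":0.7},{"translation":[0,0,-160],"angular":[0,0,0],"jaw":0.7},{"translation":[0,0,-220],"angular":[0,0,0],"jaw":0.7},{"translation":[0,0,-280],"angular":[0,0,0],"jaw":0.7},{"translation":[0,0,-330],"angular":[0,0,0],"jaw":0.7}]'
python3 -m creep '[{"translation":[-10,-10,0],"angular":[0,0,0.186],"jaw":0.7},{"translation":[-25,-20,0],"angular":[0,0,0.372],"jaw":0.7},{"translation":[-40,-30,0],"angular":[0,0,0.558],"jaw":0.7},{"translation":[-55,-40,0],"angular":[0,0,0.744],"jaw":0.7},{"translation":[-70,-50,0],"angular":[0,0,0.93],"jaw":0.7},{"translation":[-85,-60,0],"angular":[0,0,1.116],"jaw":0.7},{"translation":[-95,-70,0],"angular":[0,0,1.302],"jaw":0.7},{"translation":[-105,-76,0],"angular":[0,0,1.488],"jaw":0.7}]'
python3 - <<'E'
from h import *
o=ctrl.get_obs();print(R.from_rotvec(o['orientation']).as_matrix().round(3));print(tool([568.6,-317.5,310]).round(1))
snap('wrist','w6.png')
i=ctrl.camera_info('wrist');print(proj(i,'wrist',[568.6,-317.5,304]))
E
```

```text
t: 17.75
ee_pos: [645.9, -208.1, 393.8]
orientation: [2.221, 2.218, 0.001]
ft_force: [0.3, 0.3, -0.4]
width: 61.6
grasp_force: 0.0
t: 18.75
ee_pos: [569.1, -313.4, 390.8]
orientation: [3.139, 0.118, 0.0]
ft_force: [-0.7, 0.4, -0.3]
width: 61.1
grasp_force: 0.0
[[ 0.997  0.075  0.   ]
 [ 0.075 -0.997 -0.001]
 [ 0.     0.001 -1.   ]]
[-0.8  4.  80.8]
[320.16620713 205.56097412]
```

View pics/w6.png

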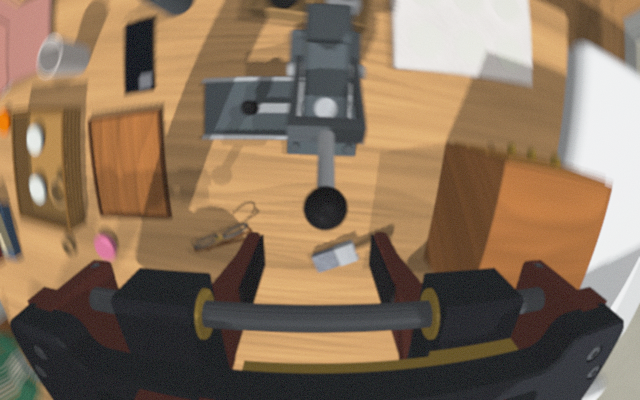

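The ball shows at (326,207), about 6 px right of predicted, so y≈-322. The wooden box on the right needs a clearance check before I go down.

Run:
```python
from h import *
i=ctrl.camera_info('wrist');s=ctrl.camera_info('side')
print('ball',at(i,'wrist',326,207,304).round(1), 'knob',at(i,'wrist',250,107,86).round(1))
print(at(s,'side',308,137,0).round(),at(s,'side',368,138,0).round())
for z in (100,150,200,250): print(z,at(i,'wrist',443,143,z).round(),at(i,'wrist',430,262,z).round(),'side',at(s,'side',309,91,z).round(),at(s,'side',369.7,91,z).round())
```

```text
ball [ 567.7 -322.5  304. ] knob [ 647.5 -209.3   86. ]
[ 616. -554.    0.] [ 369. -571.    0.]
100 [ 617. -507.  100.] [ 414. -522.  100.] side [ 633. -775.  100.] [ 367. -805.  100.]
150 [ 621. -485.  150.] [ 440. -498.  150.] side [ 623. -668.  150.] [ 373. -696.  150.]
200 [ 624. -463.  200.] [ 466. -475.  200.] side [ 613. -560.  200.] [ 380. -586.  200.]
250 [ 627. -441.  250.] [ 491. -451.  250.] side [ 603. -452.  250.] [ 387. -476.  250.]
```

```bash
python3 -m creep '[{"translation":[-2,8,40],"angular":[0,0,0],"jaw":0.7},{"translation":[-2,8,80],"angular":[0,0,0],"jaw":0.7},{"translation":[-2,8,103],"angular":[0,0,0],"jaw":0.7},{"translation":[-2,8,103],"angular":[0,0,0],"jaw":0.7},{"translation":[-2,8,103],"angular":[0,0,0],"jaw":0},{"translation":[-2,8,103],"angular":[0,0,0],"jaw":0},{"translation":[-2,8,103],"angular":[0,0,0],"jaw":0},{"translation":[-2,8,103],"angular":[0,0,0],"jaw":0}]'
```

```text
t: 19.8
ee_pos: [568.8, -319.7, 288.8]
orientation: [-3.139, -0.131, -0.002]
ft_force: [-1.4, 2.8, 4.7]
width: 36.8
grasp_force: 30.0
```

```bash
python3 -m creep '[{"translation":[-10,0,10],"angular":[0,0,0],"jaw":0},{"translation":[-19,0,20],"angular":[0,0,0],"jaw":0},{"translation":[-28,0,31],"angular":[0,0,0],"jaw":0},{"translation":[-36,0,43],"angular":[0,0,0],"jaw":0},{"translation":[-49,0,67],"angular":[0,0,0],"jaw":0},{"translation":[-59,0,94],"angular":[0,0,0],"jaw":0},{"translation":[-62,0,107],"angular":[0,0,0],"jaw":0},{"translation":[-64,0,121],"angular":[0,0,0],"jaw":0}]'
python3 -m creep '[{"translation":[-1,0,9],"angular":[0,0,0],"jaw":0},{"translation":[-2,0,18],"angular":[0,0,0],"jaw":0},{"translation":[-2,0,28],"angular":[0,0,0],"jaw":0},{"translation":[-2,0,36],"angular":[0,0,0],"jaw":0},{"translation":[-1,0,42],"angular":[0,0,0],"jaw":0},{"translation":[-1,0,46],"angular":[0,0,0],"jaw":0},{"translation":[-1,0,46],"angular":[0,0,0],"jaw":0},{"translation":[-1,0,46],"angular":[0,0,0],"jaw":0}]'
```

```text
t: 20.8
ee_pos: [503.8, -323.3, 166.4]
orientation: [-3.135, -0.13, 0.003]
ft_force: [-3.6, 12.1, 12.2]
width: 36.4
grasp_force: 30.0
t: 21.8
ee_pos: [503.5, -323.4, 123.0]
orientation: [-3.136, -0.13, 0.001]
ft_force: [-6.9, 14.8, 25.6]
width: 37.0
grasp_force: 30.0
```

```bash
python3 -m creep '[{"translation":[0,-2,2],"angular":[0,0,0],"jaw":0},{"translation":[0,-4,4],"angular":[0,0,0],"jaw":0},{"translation":[0,-4,6],"angular":[0,0,0],"jaw":0},{"translation":[0,-4,8],"angular":[0,0,0],"jaw":0},{"translation":[0,-4,8],"angular":[0,0,0],"jaw":0},{"translation":[0,-4,8],"angular":[0,0,0],"jaw":0},{"translation":[0,-4,8],"angular":[0,0,0],"jaw":0},{"translation":[0,-4,8],"angular":[0,0,0],"jaw":0}]'
python3 - <<'E'
from h import *
im,i=snap('side');np.save('pics/x.npy',im)
a=cv2.resize(im[60:220,210:370],None,fx=3.5,fy=3.5,interpolation=cv2.INTER_CUBIC);cv2.imwrite('pics/crop7.png',a[:,:,::-1])
E
```

```text
t: 22.8
ee_pos: [506.7, -323.2, 117.8]
orientation: [3.134, 0.13, 0.011]
ft_force: [-2.1, 6.0, 33.1]
width: 36.5
grasp_force: 30.0
```

View pics/crop7.png

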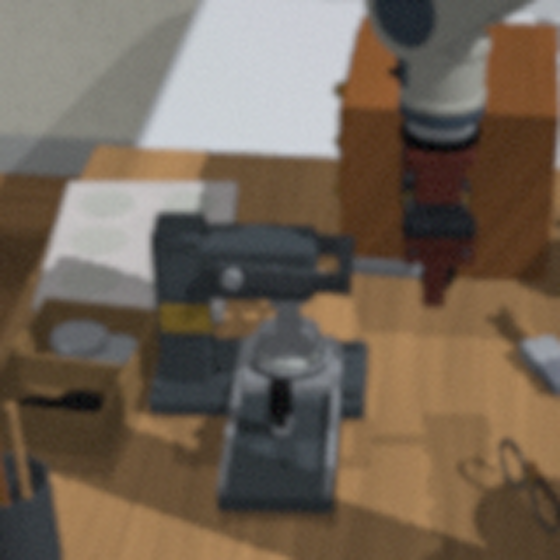

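The side crop shows the lever level at its stop with the ram down on the magnet, and the force at 33 N on the stop. Now I'll let it back up.

```bash
python3 -m creep '[{"translation":[0,0,-15],"angular":[0,0,0],"jaw":0},{"translation":[2,0,-40],"angular":[0,0,0],"jaw":0},{"translation":[7,0,-68],"angular":[0,0,0],"jaw":0},{"translation":[17,0,-94],"angular":[0,0,0],"jaw":0},{"translation":[30,0,-119],"angular":[0,0,0],"jaw":0},{"translation":[46,0,-141],"angular":[0,0,0],"jaw":0},{"translation":[64,0,-160],"angular":[0,0,0],"jaw":0},{"translation":[66,0,-167],"angular":[0,0,0],"jaw":0}]'
python3 -m creep '[{"translation":[0,0,0],"angular":[0,0,0],"jaw":0.7},{"translation":[0,0,0],"angular":[0,0,0],"jaw":0.7},{"translation":[0,0,0],"angular":[0,0,0],"jaw":0.7},{"translation":[0,0,-40],"angular":[0,0,0],"jaw":0.7},{"translation":[0,0,-80],"angular":[0,0,-0.18],"jaw":0.7},{"translation":[0,0,-100],"angular":[0,0,-0.36],"jaw":0.7},{"translation":[20,-15,-100],"angular":[0,0,-0.54],"jaw":0.7},{"translation":[40,-30,-100],"angular":[0,0,-0.72],"jaw":0.7}]'
python3 - <<'E'
from h import *
o=ctrl.get_obs();m=R.from_rotvec(o['orientation']).as_matrix();print(m.round(3),np.arctan2(m[1,0],m[0,0])-np.pi/2);print(tool([645.5,-198.5,300]).round(1))
E
```

```text
t: 23.85
ee_pos: [572.4, -319.3, 279.8]
orientation: [3.131, 0.131, 0.01]
ft_force: [14.8, -17.2, -29.7]
width: 36.8
grasp_force: 30.0
t: 24.85
ee_pos: [606.8, -282.6, 380.4]
orientation: [2.888, 1.235, 0.001]
ft_force: [0.7, -0.4, 0.2]
width: 61.3
grasp_force: 0.0
[[ 0.691  0.723  0.001]
 [ 0.723 -0.691 -0.   ]
 [ 0.     0.001 -1.   ]] -0.7626454854788275
[ 87.5 -30.2  80.4]
```

```bash
python3 -m creep '[{"translation":[40,-14,0],"angular":[0,0,-0.19],"jaw":0.7},{"translation":[87,-30,0],"angular":[0,0,-0.38],"jaw":0.7},{"translation":[87,-30,0],"angular":[0,0,-0.57],"jaw":0.6},{"translation":[87,-30,20],"angular":[0,0,-0.763],"jaw":0.6},{"translation":[87,-30,80],"angular":[0,0,-0.763],"jaw":0.6},{"translation":[87,-30,140],"angular":[0,0,-0.763],"jaw":0.6},{"translation":[87,-30,200],"angular":[0,0,-0.763],"jaw":0.6},{"translation":[87,-30,250],"angular":[0,0,-0.763],"jaw":0.6}]'
python3 - <<'E'
from h import *
print(tool([645.5,-198.5,61]).round(1))
E
```

```text
t: 25.85
ee_pos: [644.7, -199.1, 127.5]
orientation: [-2.226, -2.215, 0.001]
ft_force: [0.5, -0.4, 0.2]
width: 52.5
grasp_force: 0.0
[ 0.5  0.8 66.5]
```

Next: grip the knob, then draw out to the stop.

```bash
python3 -m creep '[{"translation":[0,0,40],"angular":[0,0,0],"jaw":0.6},{"translation":[0,0,64],"angular":[0,0,0],"jaw":0.6},{"translation":[0,0,66],"angular":[0,0,0],"jaw":0},{"translation":[0,0,66],"angular":[0,0,0],"jaw":0},{"translation":[0,0,66],"angular":[0,0,0],"jaw":0},{"translation":[0,0,66],"angular":[0,0,0],"jaw":0},{"translation":[10,-1,66],"angular":[0,0,0],"jaw":0},{"translation":[30,-2,66],"angular":[0,0,0],"jaw":0}]'
python3 -m creep '[{"translation":[20,-1,0],"angular":[0,0,0],"jaw":0},{"translation":[40,-2,0],"angular":[0,0,0],"jaw":0},{"translation":[60,-3,0],"angular":[0,0,0],"jaw":0},{"translation":[80,-4,0],"angular":[0,0,0],"jaw":0},{"translation":[100,-5,0],"angular":[0,0,0],"jaw":0},{"translation":[108,-6,0],"angular":[0,0,0],"jaw":0},{"translation":[114,-6,0],"angular":[0,0,0],"jaw":0},{"translation":[118,-6,0],"angular":[0,0,0],"jaw":0}]'
```

```text
t: 26.85
ee_pos: [643.6, -170.3, 65.2]
orientation: [2.227, 2.214, -0.001]
ft_force: [-4.7, -2.5, 7.4]
width: 23.2
grasp_force: 30.0
t: 27.85
ee_pos: [637.6, -57.5, 65.0]
orientation: [2.219, 2.215, -0.011]
ft_force: [-7.2, -35.0, 4.7]
width: 23.0
grasp_force: 30.0
```

```bash
python3 -m creep '[{"translation":[-5,0,0],"angular":[0,0,0],"jaw":0.6},{"translation":[-5,0,0],"angular":[0,0,0],"jaw":0.6},{"translation":[-4,0,-40],"angular":[0,0,0],"jaw":1},{"translation":[-30,3,-70],"angular":[0,0,0],"jaw":1},{"translation":[-80,5,-70],"angular":[0,0,0],"jaw":1},{"translation":[-120,8,-60],"angular":[0,0,0],"jaw":1},{"translation":[-120,8,-40],"angular":[0,0,0],"jaw":1},{"translation":[-120,8,-40],"angular":[0,0,0],"jaw":1}]'
python3 - <<'E'
from h import *
im,i=snap('wrist','w8.png')
print(tool([645,-173.5,47]).round(1),proj(i,'wrist',[645,-173.5,54]),proj(i,'wrist',[645,-141.5,54]),proj(i,'wrist',[613,-173.5,54]))
E
```

```text
t: 28.85
ee_pos: [644.2, -170.1, 101.6]
orientation: [-2.224, -2.213, 0.002]
ft_force: [-0.1, 0.1, -0.4]
width: 87.7
grasp_force: 0.0
[-3.7  0.3 55.5] [318.0980229  226.21632909] [317.92728337 183.157918  ] [274.20689867 226.21028571]
```

View pics/w8.png

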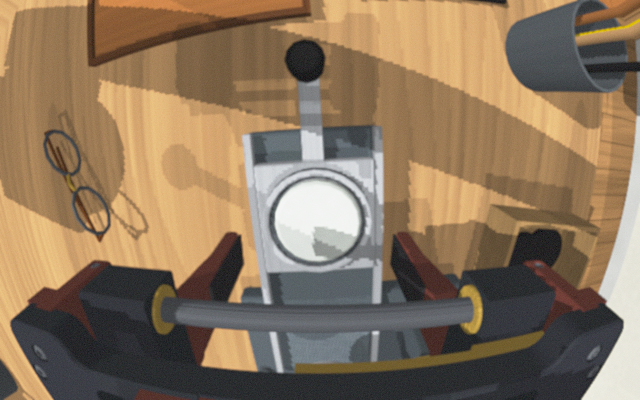

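The magnet sits on the die at (316,221), about 4 mm +y of nominal, so it is directly under the tool. I'll pick it up and carry it to the tray.

```bash
python3 -m creep '[{"translation":[0,0,35],"angular":[0,0,0],"jaw":1},{"translation":[0,0,54],"angular":[0,0,0],"jaw":1},{"translation":[0,0,54],"angular":[0,0,0],"jaw":0.5},{"translation":[0,0,54],"angular":[0,0,0],"jaw":0.5},{"translation":[0,0,54],"angular":[0,0,0],"jaw":0.5},{"translation":[0,0,45],"angular":[0,0,0],"jaw":0.5},{"translation":[0,0,0],"angular":[0,0,0],"jaw":0.5},{"translation":[0,0,-50],"angular":[0,0,0],"jaw":0.5}]'
python3 -m creep '[{"translation":[50,-40,0],"angular":[0,0,0],"jaw":0.5},{"translation":[95,-80,0],"angular":[0,0,0],"jaw":0.5},{"translation":[140,-120,0],"angular":[0,0,0],"jaw":0.5},{"translation":[180,-150,0],"angular":[0,0,0],"jaw":0.5},{"translation":[199,-161,0],"angular":[0,0,0],"jaw":0.5},{"translation":[199,-161,0],"angular":[0,0,0],"jaw":0.5},{"translation":[199,-161,0],"angular":[0,0,0],"jaw":0.5},{"translation":[199,-161,0],"angular":[0,0,0],"jaw":0.5}]'
python3 - <<'E'
from h import *
print(tool([483.5,28.5,11]).round(1))
im,i=snap('wrist','w9.png')
print(np.array([proj(i,'wrist',[*p,12]) for p in ((410,156),(624,173),(640,-9),(427,-25))]).round())
E
```

```text
t: 29.9
ee_pos: [645.1, -171.4, 155.0]
orientation: [-2.227, -2.215, 0.001]
ft_force: [0.2, -0.1, -0.5]
width: 62.7
grasp_force: 30.0
t: 30.9
ee_pos: [486.4, 27.6, 153.9]
orientation: [2.228, 2.214, 0.001]
ft_force: [0.1, 0.6, -0.4]
width: 62.4
grasp_force: 30.0
[  0.9  -3.  142.9]
[[238.  63.]
 [450.  52.]
 [454. 220.]
 [262. 237.]]
```

View pics/w9.png

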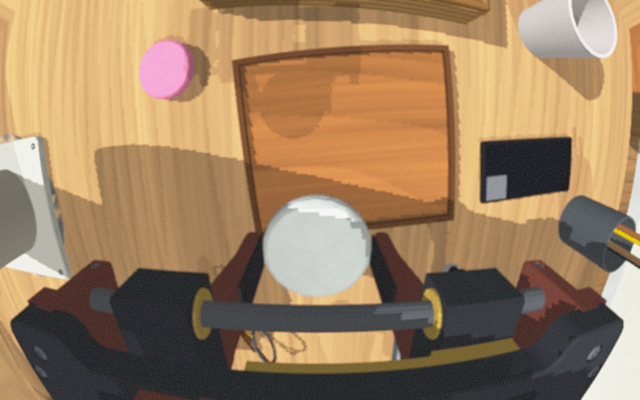

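The tray corners at (236,63), (447,47) and (453,215) match the prediction, so the tray hasn't moved. Placing now.

```bash
python3 -m creep '[{"translation":[2,-2,60],"angular":[0,0,0],"jaw":0.5},{"translation":[2,-2,115],"angular":[0,0,0],"jaw":0.5},{"translation":[2,-2,137],"angular":[0,0,0],"jaw":0.5},{"translation":[2,-2,142],"angular":[0,0,0],"jaw":0.5},{"translation":[2,-2,142],"angular":[0,0,0],"jaw":0.5},{"translation":[2,-2,142],"angular":[0,0,0],"jaw":0.88},{"translation":[2,-2,142],"angular":[0,0,0],"jaw":0.88},{"translation":[2,-2,142],"angular":[0,0,0],"jaw":0.88}]'
python3 -m creep '[{"translation":[0,0,-30],"angular":[0,0,0],"jaw":0.88},{"translation":[0,0,-90],"angular":[0,0,0],"jaw":1},{"translation":[0,0,-150],"angular":[0,0,0],"jaw":1},{"translation":[40,10,-210],"angular":[0,0,0],"jaw":1},{"translation":[80,20,-260],"angular":[0,0,0],"jaw":1},{"translation":[140,30,-280],"angular":[0,0,0],"jaw":1},{"translation":[200,40,-300],"angular":[0,0,0],"jaw":1},{"translation":[215,45,-300],"angular":[0,0,0],"jaw":1}]'
python3 - <<'E'
from h import *
o,im,i=white(25,((380,680),(-40,460)))
for m in o: print(m)
cv2.imwrite('pics/w10.png',im[:,:,::-1]);print(ctrl.get_obs()['ee_pos'])
E
```

```text
t: 31.95
ee_pos: [484.1, 30.4, 12.3]
orientation: [2.226, 2.215, 0.002]
ft_force: [-0.2, 0.0, 0.3]
width: 77.1
grasp_force: 0.0
t: 32.95
ee_pos: [530.2, 248.2, 313.8]
orientation: [2.224, 2.218, 0.006]
ft_force: [-0.9, -0.1, 0.2]
width: 87.6
grasp_force: 0.0
(456.0, 376.1, 32.1, [243, 57, 43, 43], [456.2, 376.1])
(578.5, 369.0, 32.2, [328, 61, 44, 43], [578.4, 368.7])
(487.1, 40.0, 32.1, [274, 271, 34, 31], [486.5, 39.8])
[530.87372604 250.15062975 313.5643905 ]
```

Run:
```python
from h import *
i=ctrl.camera_info('wrist');T0=np.array(i['world_from_camera']);e=ctrl.get_obs()['ee_pos']
def fit(fn,tcp,box,zs,th=150):
    T=T0.copy();T[:3,3]+=np.array(tcp)-e;j=dict(i,world_from_camera=T)
    im=cv2.imread(fn)[:,:,::-1];x0,y0,x1,y1=box;s=im[y0:y1,x0:x1]
    m=((s.min(2)>th)&(s.max(2).astype(int)-s.min(2)<40)).astype(np.uint8)
    n,l,st,c=cv2.connectedComponentsWithStats(m);k=1+st[1:,4].argmax();ys,xs=np.where(l==k)
    for z in zs:
        P=np.array([at(j,'wrist',x+x0,y+y0,z)[:2] for x,y in zip(xs,ys)],np.float32)
        h=cv2.convexHull(P);(cx,cy),r=cv2.minEnclosingCircle(P);a=np.sqrt(cv2.contourArea(h)/np.pi)
        print(fn,z,round(cx,1),round(cy,1),'r',round(r,2),'ra',round(a,2),st[k].tolist())
fit('pics/w8.png',[644.2,-170.1,101.6],(262,172,372,266),(54,60),140)
fit('pics/w10.png',e,(230,40,400,180),(25,19))
fit('pics/w10.png',e,(260,250,330,320),(24,18))
fit('pics/w4.png',[527.9,242.1,308.5],(230,40,310,110),(25,19))
```

```text
pics/w8.png 54 644.4 -170.1 r 32.11 ra 31.49 [12, 7, 87, 83, 5577]
pics/w8.png 60 644.4 -167.9 r 31.19 ra 30.59 [12, 7, 87, 83, 5577]
pics/w10.png 25 579.1 371.3 r 32.15 ra 31.45 [98, 21, 44, 43, 1503]
pics/w10.png 19 579.8 371.9 r 32.58 ra 31.87 [98, 21, 44, 43, 1503]
pics/w10.png 24 487.9 42.0 r 32.08 ra 29.92 [14, 21, 34, 31, 824]
pics/w10.png 18 487.3 38.2 r 32.51 ra 30.32 [14, 21, 34, 31, 824]
pics/w4.png 25 456.6 375.0 r 31.87 ra 31.34 [15, 13, 43, 44, 1483]
pics/w4.png 19 455.7 375.7 r 32.3 ra 31.76 [15, 13, 43, 44, 1483]
```

The w8 fit gives r=32.1 mm at z=54, against 31.2 at z=60, so the first magnet is closed. Next is magnet B.

```bash
python3 -m creep '[{"translation":[55,22,10],"angular":[0,0,0],"jaw":1},{"translation":[105,44,30],"angular":[0,0,0],"jaw":1},{"translation":[117,47,90],"angular":[0,0,0],"jaw":1},{"translation":[117,47,150],"angular":[0,0,0],"jaw":1},{"translation":[117,47,150],"angular":[0,0,0],"jaw":1},{"translation":[117,47,150],"angular":[0,0,0],"jaw":1},{"translation":[117,47,150],"angular":[0,0,0],"jaw":1},{"translation":[117,47,150],"angular":[0,0,0],"jaw":1}]'
python3 - <<'E'
from h import *
o,im,i=white(25)
for m in o: print(m,tool([*m[:2],12.5]).round(1))
E
```

```text
t: 34.0
ee_pos: [578.4, 362.4, 164.3]
orientation: [2.227, 2.215, 0.006]
ft_force: [-0.4, 0.1, 0.6]
width: 88.0
grasp_force: 0.0
(456.4, 375.5, 31.8, [173, 149, 55, 59], [457.1, 375.9]) [  12.4 -122.2  151. ]
(578.6, 368.4, 31.8, [286, 153, 62, 61], [578.6, 368.9]) [5.900e+00 1.000e-01 1.513e+02]
```

```bash
python3 -m creep '[{"translation":[6,0,60],"angular":[0,0,0],"jaw":1},{"translation":[6,0,115],"angular":[0,0,0],"jaw":1},{"translation":[6,0,145],"angular":[0,0,0],"jaw":1},{"translation":[6,0,151],"angular":[0,0,0],"jaw":1},{"translation":[6,0,151],"angular":[0,0,0],"jaw":1},{"translation":[6,0,151],"angular":[0,0,0],"jaw":0.5},{"translation":[6,0,151],"angular":[0,0,0],"jaw":0.5},{"translation":[6,0,151],"angular":[0,0,0],"jaw":0.5}]'
python3 -m creep '[{"translation":[0,0,-20],"angular":[0,0,0],"jaw":0.5},{"translation":[0,0,-75],"angular":[0,0,0],"jaw":0.5},{"translation":[-30,5,-130],"angular":[0,0,0],"jaw":0.5},{"translation":[-85,15,-140],"angular":[0,0,0],"jaw":0.5},{"translation":[-145,25,-140],"angular":[0,0,0],"jaw":0.5},{"translation":[-205,35,-140],"angular":[0,0,0],"jaw":0.5},{"translation":[-265,45,-140],"angular":[0,0,0],"jaw":0.5},{"translation":[-325,55,-140],"angular":[0,0,0],"jaw":0.5}]'
python3 - <<'E'
from h import *
print(tool([644.5,-172.5,90]).round(1))
E
```

```text
t: 35.05
ee_pos: [577.9, 368.3, 11.8]
orientation: [2.227, 2.216, 0.003]
ft_force: [-0.1, 0.3, 5.5]
width: 63.1
grasp_force: 30.0
t: 36.05
ee_pos: [631.0, 40.8, 152.2]
orientation: [2.226, 2.215, 0.002]
ft_force: [0.4, 0.7, 0.0]
width: 63.0
grasp_force: 30.0
[-213.2   14.5   62.2]
```

```bash
python3 -m creep '[{"translation":[-60,4,0],"angular":[0,0,0],"jaw":0.5},{"translation":[-120,8,0],"angular":[0,0,0],"jaw":0.5},{"translation":[-180,12,0],"angular":[0,0,0],"jaw":0.5},{"translation":[-213,14,30],"angular":[0,0,0],"jaw":0.5},{"translation":[-213,14,62],"angular":[0,0,0],"jaw":0.5},{"translation":[-213,14,62],"angular":[0,0,0],"jaw":0.5},{"translation":[-213,14,62],"angular":[0,0,0],"jaw":0.5},{"translation":[-213,14,62],"angular":[0,0,0],"jaw":0.5}]'
python3 - <<'E'
from h import *
print(tool([644.5,-173,47.3]).round(1))
o,im,i=white(103,((550,720),(-230,-120)));print(o)
E
```

```text
t: 37.05
ee_pos: [644.8, -170.1, 90.7]
orientation: [2.224, 2.215, 0.002]
ft_force: [0.4, -0.6, 0.0]
width: 63.2
grasp_force: 30.0
[-2.9 -0.4 43.4]
[(636.6, -149.5, 55.4, [237, 131, 148, 174], [642.3, -151.7])]
```

```bash
python3 -m creep '[{"translation":[-2,0,30],"angular":[0,0,0],"jaw":0.5},{"translation":[-2,0,42],"angular":[0,0,0],"jaw":0.5},{"translation":[-2,0,43],"angular":[0,0,0],"jaw":0.5},{"translation":[-2,0,43],"angular":[0,0,0],"jaw":1},{"translation":[-2,0,43],"angular":[0,0,0],"jaw":1},{"translation":[-2,0,43],"angular":[0,0,0],"jaw":1},{"translation":[-2,0,10],"angular":[0,0,0],"jaw":1},{"translation":[-2,0,-30],"angular":[0,0,0],"jaw":1}]'
python3 -m creep '[{"translation":[55,-4,0],"angular":[0,0,0],"jaw":0.6},{"translation":[110,-7,0],"angular":[0,0,0],"jaw":0.6},{"translation":[114,-7,30],"angular":[0,0,0],"jaw":0.6},{"translation":[114,-7,58],"angular":[0,0,0],"jaw":0.6},{"translation":[114,-7,60],"angular":[0,0,0],"jaw":0.6},{"translation":[114,-7,60],"angular":[0,0,0],"jaw":0},{"translation":[114,-7,60],"angular":[0,0,0],"jaw":0},{"translation":[114,-7,60],"angular":[0,0,0],"jaw":0}]'
python3 -m creep '[{"translation":[0,0,0],"angular":[0,0,0],"jaw":0},{"translation":[-15,1,0],"angular":[0,0,0],"jaw":0},{"translation":[-40,3,0],"angular":[0,0,0],"jaw":0},{"translation":[-65,4,0],"angular":[0,0,0],"jaw":0},{"translation":[-90,6,0],"angular":[0,0,0],"jaw":0},{"translation":[-110,7,0],"angular":[0,0,0],"jaw":0},{"translation":[-130,8,0],"angular":[0,0,0],"jaw":0},{"translation":[-134,8,0],"angular":[0,0,0],"jaw":0}]'
```

```text
t: 38.1
ee_pos: [642.9, -172.2, 118.7]
orientation: [-2.226, -2.215, 0.002]
ft_force: [1.2, 0.2, 0.5]
width: 88.0
grasp_force: 0.0
t: 39.1
ee_pos: [637.8, -58.7, 59.7]
orientation: [2.226, 2.215, 0.002]
ft_force: [0.6, -0.9, -0.2]
width: 26.3
grasp_force: 0.0
t: 40.1
ee_pos: [644.9, -193.6, 59.6]
orientation: [2.228, 2.214, 0.001]
ft_force: [-1.3, 2.8, 5.9]
width: 23.4
grasp_force: 30.0
```

```bash
python3 -m creep '[{"translation":[-4,0,0],"angular":[0,0,0],"jaw":0},{"translation":[-8,0,0],"angular":[0,0,0],"jaw":0},{"translation":[-12,0,0],"angular":[0,0,0],"jaw":0},{"translation":[-14,0,0],"angular":[0,0,0],"jaw":0},{"translation":[-14,0,0],"angular":[0,0,0],"jaw":0},{"translation":[-14,0,0],"angular":[0,0,0],"jaw":0},{"translation":[-14,0,0],"angular":[0,0,0],"jaw":0},{"translation":[-14,0,0],"angular":[0,0,0],"jaw":0}]'
python3 -m creep '[{"translation":[7,0,0],"angular":[0,0,0],"jaw":0.6},{"translation":[7,0,0],"angular":[0,0,0],"jaw":0.6},{"translation":[7,0,-40],"angular":[0,0,0],"jaw":0.7},{"translation":[7,0,-100],"angular":[0,0,0],"jaw":0.7},{"translation":[7,0,-160],"angular":[0,0,0],"jaw":0.7},{"translation":[7,0,-220],"angular":[0,0,0],"jaw":0.7},{"translation":[7,0,-280],"angular":[0,0,0],"jaw":0.7},{"translation":[7,0,-330],"angular":[0,0,0],"jaw":0.7}]'
python3 -m creep '[{"translation":[-10,-10,0],"angular":[0,0,0.186],"jaw":0.7},{"translation":[-25,-20,0],"angular":[0,0,0.372],"jaw":0.7},{"translation":[-40,-30,0],"angular":[0,0,0.558],"jaw":0.7},{"translation":[-60,-40,0],"angular":[0,0,0.744],"jaw":0.7},{"translation":[-80,-50,0],"angular":[0,0,0.93],"jaw":0.7},{"translation":[-95,-60,0],"angular":[0,0,1.116],"jaw":0.7},{"translation":[-110,-70,0],"angular":[0,0,1.302],"jaw":0.7},{"translation":[-120,-77,0],"angular":[0,0,1.488],"jaw":0.7}]'
python3 - <<'E'
from h import *
print(tool([568,-321,288]).round(1));im,i=snap('wrist')
p=proj(i,'wrist',[568,-321,304]);x,y=p.astype(int);m=(im[y-40:y+40,x-50:x+50].max(2)<45).astype(np.uint8)
m=cv2.morphologyEx(m,cv2.MORPH_OPEN,np.ones((15,15)));ys,xs=np.where(m);print(p,xs.mean()+x-50,ys.mean()+y-40,m.sum())
E
```

```text
t: 41.1
ee_pos: [645.1, -199.5, 59.6]
orientation: [-2.223, -2.211, -0.009]
ft_force: [1.5, 28.0, 12.0]
width: 23.5
grasp_force: 30.0
t: 42.1
ee_pos: [644.4, -200.3, 391.4]
orientation: [2.227, 2.213, 0.001]
ft_force: [0.3, -0.5, -0.6]
width: 61.7
grasp_force: 0.0
t: 43.1
ee_pos: [566.0, -320.5, 388.4]
orientation: [3.139, 0.11, -0.001]
ft_force: [-0.4, 1.0, -0.9]
width: 61.3
grasp_force: 0.0
[  2.    0.6 100.4]
[317.41292251 203.89005729] nan nan 0<stdin>:4: RuntimeWarning: Mean of empty slice.
  ret = ret.dtype.type(ret / rcount)
```

```bash
python3 -m creep '[{"translation":[2,1,40],"angular":[0,0,0],"jaw":0.7},{"translation":[2,1,80],"angular":[0,0,0],"jaw":0.7},{"translation":[2,1,102],"angular":[0,0,0],"jaw":0.7},{"translation":[2,1,102],"angular":[0,0,0],"jaw":0.7},{"translation":[2,1,102],"angular":[0,0,0],"jaw":0},{"translation":[2,1,102],"angular":[0,0,0],"jaw":0},{"translation":[2,1,102],"angular":[0,0,0],"jaw":0},{"translation":[2,1,102],"angular":[0,0,0],"jaw":0}]'
```

```text
t: 44.15
ee_pos: [569.2, -319.7, 287.8]
orientation: [3.139, 0.122, 0.002]
ft_force: [-1.2, 1.8, 5.9]
width: 36.9
grasp_force: 30.0
```

```bash
python3 -m creep '[{"translation":[-10,0,10],"angular":[0,0,0],"jaw":0},{"translation":[-19,-1,20],"angular":[0,0,0],"jaw":0},{"translation":[-28,-1,31],"angular":[0,0,0],"jaw":0},{"translation":[-36,-2,43],"angular":[0,0,0],"jaw":0},{"translation":[-49,-3,67],"angular":[0,0,0],"jaw":0},{"translation":[-59,-4,94],"angular":[0,0,0],"jaw":0},{"translation":[-62,-4,107],"angular":[0,0,0],"jaw":0},{"translation":[-64,-4,121],"angular":[0,0,0],"jaw":0}]'
python3 -m creep '[{"translation":[-1,0,9],"angular":[0,0,0],"jaw":0},{"translation":[-2,0,18],"angular":[0,0,0],"jaw":0},{"translation":[-2,0,28],"angular":[0,0,0],"jaw":0},{"translation":[-2,0,36],"angular":[0,0,0],"jaw":0},{"translation":[-1,0,44],"angular":[0,0,0],"jaw":0},{"translation":[-1,0,50],"angular":[0,0,0],"jaw":0},{"translation":[-1,0,54],"angular":[0,0,0],"jaw":0},{"translation":[-1,0,54],"angular":[0,0,0],"jaw":0}]'
```

```text
t: 45.15
ee_pos: [505.0, -323.1, 166.3]
orientation: [3.135, 0.123, 0.002]
ft_force: [-2.8, -4.2, 12.6]
width: 36.7
grasp_force: 30.0
t: 46.15
ee_pos: [507.3, -323.1, 116.0]
orientation: [3.134, 0.122, 0.012]
ft_force: [-0.1, 2.6, 27.2]
width: 37.1
grasp_force: 30.0
```

```bash
python3 -m creep '[{"translation":[0,0,-17],"angular":[0,0,0],"jaw":0},{"translation":[2,0,-42],"angular":[0,0,0],"jaw":0},{"translation":[7,0,-70],"angular":[0,0,0],"jaw":0},{"translation":[17,1,-96],"angular":[0,0,0],"jaw":0},{"translation":[30,2,-121],"angular":[0,0,0],"jaw":0},{"translation":[46,3,-143],"angular":[0,0,0],"jaw":0},{"translation":[62,4,-160],"angular":[0,0,0],"jaw":0},{"translation":[64,4,-165],"angular":[0,0,0],"jaw":0}]'
python3 -m creep '[{"translation":[0,0,0],"angular":[0,0,0],"jaw":0.7},{"translation":[0,0,0],"angular":[0,0,0],"jaw":0.7},{"translation":[0,0,0],"angular":[0,0,0],"jaw":0.7},{"translation":[0,0,-40],"angular":[0,0,0],"jaw":0.7},{"translation":[0,0,-80],"angular":[0,0,-0.18],"jaw":0.7},{"translation":[0,0,-100],"angular":[0,0,-0.36],"jaw":0.7},{"translation":[20,-15,-100],"angular":[0,0,-0.54],"jaw":0.7},{"translation":[40,-30,-100],"angular":[0,0,-0.72],"jaw":0.7}]'
python3 - <<'E'
from h import *
o=ctrl.get_obs();m=R.from_rotvec(o['orientation']).as_matrix();print(np.arctan2(m[1,0],m[0,0])-np.pi/2);print(tool([645,-198.5,61]).round(1))
E
```

```text
t: 47.15
ee_pos: [570.6, -319.5, 276.7]
orientation: [3.139, 0.123, 0.008]
ft_force: [12.7, -0.6, -11.4]
width: 37.0
grasp_force: 30.0
t: 48.15
ee_pos: [605.5, -287.0, 377.1]
orientation: [2.891, 1.227, 0.0]
ft_force: [0.6, -0.1, -0.9]
width: 61.7
grasp_force: 0.0
-0.7681776993192347
[ 91.1 -33.3 316.1]
```

```bash
python3 -m creep '[{"translation":[40,-14,0],"angular":[0,0,-0.19],"jaw":0.7},{"translation":[91,-33,0],"angular":[0,0,-0.38],"jaw":0.7},{"translation":[91,-33,0],"angular":[0,0,-0.57],"jaw":0.6},{"translation":[91,-33,20],"angular":[0,0,-0.768],"jaw":0.6},{"translation":[91,-33,80],"angular":[0,0,-0.768],"jaw":0.6},{"translation":[91,-33,140],"angular":[0,0,-0.768],"jaw":0.6},{"translation":[91,-33,200],"angular":[0,0,-0.768],"jaw":0.6},{"translation":[91,-33,250],"angular":[0,0,-0.768],"jaw":0.6}]'
python3 - <<'E'
from h import *
print(tool([645,-198.5,61]).round(1))
E
```

```text
t: 49.15
ee_pos: [644.4, -198.7, 124.2]
orientation: [-2.226, -2.215, 0.001]
ft_force: [0.3, 0.4, -0.3]
width: 52.7
grasp_force: 0.0
[ 0.2  0.7 63.2]
```

```bash
python3 -m creep '[{"translation":[0,0,40],"angular":[0,0,0],"jaw":0.6},{"translation":[0,0,62],"angular":[0,0,0],"jaw":0.6},{"translation":[0,0,63],"angular":[0,0,0],"jaw":0},{"translation":[0,0,63],"angular":[0,0,0],"jaw":0},{"translation":[0,0,63],"angular":[0,0,0],"jaw":0},{"translation":[0,0,63],"angular":[0,0,0],"jaw":0},{"translation":[10,-1,63],"angular":[0,0,0],"jaw":0},{"translation":[30,-2,63],"angular":[0,0,0],"jaw":0}]'
python3 -m creep '[{"translation":[20,-1,0],"angular":[0,0,0],"jaw":0},{"translation":[40,-2,0],"angular":[0,0,0],"jaw":0},{"translation":[60,-3,0],"angular":[0,0,0],"jaw":0},{"translation":[80,-4,0],"angular":[0,0,0],"jaw":0},{"translation":[100,-5,0],"angular":[0,0,0],"jaw":0},{"translation":[108,-6,0],"angular":[0,0,0],"jaw":0},{"translation":[114,-6,0],"angular":[0,0,0],"jaw":0},{"translation":[118,-6,0],"angular":[0,0,0],"jaw":0}]'
python3 -m creep '[{"translation":[-5,0,0],"angular":[0,0,0],"jaw":0.6},{"translation":[-5,0,0],"angular":[0,0,0],"jaw":0.6},{"translation":[-4,0,-40],"angular":[0,0,0],"jaw":1},{"translation":[-30,3,-70],"angular":[0,0,0],"jaw":1},{"translation":[-80,5,-70],"angular":[0,0,0],"jaw":1},{"translation":[-120,7,-60],"angular":[0,0,0],"jaw":1},{"translation":[-120,7,-40],"angular":[0,0,0],"jaw":1},{"translation":[-120,7,-40],"angular":[0,0,0],"jaw":1}]'
cat >> h.py <<'E'
def onDie():
    im,i=snap('wrist');q=proj(i,'wrist',[644.5,-171,54]).astype(int);x0,y0=q[0]-56,q[1]-53;s=im[y0:y0+106,x0:x0+112]
    m=((s.min(2)>140)&(s.max(2).astype(int)-s.min(2)<40)).astype(np.uint8)
    m=cv2.morphologyEx(m,cv2.MORPH_OPEN,np.ones((9,9)))
    n,l,st,c=cv2.connectedComponentsWithStats(m);k=1+st[1:,4].argmax();ys,xs=np.where(l==k)
    for z in (54,60):
        P=np.array([at(i,'wrist',x+x0,y+y0,z)[:2] for x,y in zip(xs,ys)],np.float32)
        (cx,cy),r=cv2.minEnclosingCircle(P);print(z,round(cx,1),round(cy,1),'r',round(r,2),'ra',round(np.sqrt(cv2.contourArea(cv2.convexHull(P))/np.pi),2),tool([cx,cy,47.5]).round(1),st[k].tolist())
    return im
E
python3 - <<'E'
from h import *
im=onDie();cv2.imwrite('pics/w11.png',im[:,:,::-1])
E
```

```text
t: 50.15
ee_pos: [643.6, -169.7, 65.4]
orientation: [2.227, 2.214, -0.0]
ft_force: [-3.3, -3.9, 7.1]
width: 22.9
grasp_force: 30.0
t: 51.15
ee_pos: [637.7, -56.7, 65.2]
orientation: [2.219, 2.215, -0.01]
ft_force: [-5.8, -35.8, 4.0]
width: 23.2
grasp_force: 30.0
t: 52.15
ee_pos: [643.1, -169.4, 101.6]
orientation: [-2.224, -2.213, 0.002]
ft_force: [0.0, 0.3, -0.3]
width: 87.9
grasp_force: 0.0
54 643.0 -170.9 r 32.18 ra 31.35 [-1.8 -0.7 55.1] [13, 11, 86, 82, 5296]
60 643.0 -168.6 r 31.26 ra 30.45 [ 0.5 -0.7 55.1] [13, 11, 86, 82, 5296]
```

```bash
python3 -m creep '[{"translation":[-1,0,35],"angular":[0,0,0],"jaw":1},{"translation":[-1,0,54],"angular":[0,0,0],"jaw":1},{"translation":[-1,0,54],"angular":[0,0,0],"jaw":0.5},{"translation":[-1,0,54],"angular":[0,0,0],"jaw":0.5},{"translation":[-1,0,54],"angular":[0,0,0],"jaw":0.5},{"translation":[-1,0,45],"angular":[0,0,0],"jaw":0.5},{"translation":[-1,0,0],"angular":[0,0,0],"jaw":0.5},{"translation":[-1,0,-50],"angular":[0,0,0],"jaw":0.5}]'
python3 -m creep '[{"translation":[50,-17,0],"angular":[0,0,0],"jaw":0.5},{"translation":[100,-34,0],"angular":[0,0,0],"jaw":0.5},{"translation":[150,-51,0],"angular":[0,0,0],"jaw":0.5},{"translation":[190,-65,0],"angular":[0,0,0],"jaw":0.5},{"translation":[207,-69,0],"angular":[0,0,0],"jaw":0.5},{"translation":[207,-69,0],"angular":[0,0,0],"jaw":0.5},{"translation":[207,-69,0],"angular":[0,0,0],"jaw":0.5},{"translation":[207,-69,0],"angular":[0,0,0],"jaw":0.5}]'
python3 - <<'E'
from h import *
print(tool([574,37.5,12]).round(1))
im,i=snap('side')
for l in('tray','basket'):
    for d in ctrl.look_for('side',l)[:1]:print(l,d['score'],np.round(d['rect'],1))
im,i=snap('wrist','w12.png');print(np.array([proj(i,'wrist',[*p,12]) for p in ((410,156),(624,173),(640,-9),(427,-25))]).round())
for d in ctrl.look_for('wrist','tray')[:2]:print(d)
a=cv2.imread('pics/w12.png')
# magnet1 visibility
o=white(18,((400,540),(-20,90)))[0];print(o)
E
```

```text
t: 53.2
ee_pos: [644.1, -171.7, 155.0]
orientation: [-2.226, -2.215, 0.001]
ft_force: [0.9, -0.6, -0.9]
width: 62.6
grasp_force: 30.0
t: 54.2
ee_pos: [577.1, 34.4, 153.7]
orientation: [2.228, 2.214, -0.0]
ft_force: [0.9, 0.4, -0.9]
width: 62.7
grasp_force: 30.0
[  3.1  -3.1 141.7]
tray 0.7 [279.8 224.7 358.8 276. ]
basket 0.62 [290.2 189.9 312.5 203.7]
[[157.  79.]
 [365.  51.]
 [376. 228.]
 [186. 241.]]
{'rect': [151.4, 44.7, 378.0, 244.2], 'score': 0.89}
[(486.4, 30.9, 31.8, [201, 165, 58, 60], [487.0, 31.5])]
```

```bash
python3 -m creep '[{"translation":[2,-3,60],"angular":[0,0,0],"jaw":0.5},{"translation":[2,-3,115],"angular":[0,0,0],"jaw":0.5},{"translation":[2,-3,137],"angular":[0,0,0],"jaw":0.5},{"translation":[2,-3,142],"angular":[0,0,0],"jaw":0.5},{"translation":[2,-3,142],"angular":[0,0,0],"jaw":0.5},{"translation":[2,-3,142],"angular":[0,0,0],"jaw":0.84},{"translation":[2,-3,142],"angular":[0,0,0],"jaw":0.84},{"translation":[2,-3,142],"angular":[0,0,0],"jaw":0.84}]'
python3 -m creep '[{"translation":[0,0,-30],"angular":[0,0,0],"jaw":0.84},{"translation":[0,0,-90],"angular":[0,0,0],"jaw":1},{"translation":[40,-5,-150],"angular":[0,0,0],"jaw":1},{"translation":[90,-15,-190],"angular":[0,0,0],"jaw":1},{"translation":[145,-30,-200],"angular":[0,0,0],"jaw":1},{"translation":[200,-45,-200],"angular":[0,0,0],"jaw":1},{"translation":[240,-60,-200],"angular":[0,0,0],"jaw":1},{"translation":[240,-60,-200],"angular":[0,0,0],"jaw":1}]'
python3 - <<'E'
from h import *
o,im,i=white(25,((330,720),(-40,480)))
for m in o: print(m)
print(tool([456,375,12.5]).round(1));cv2.imwrite('pics/w13.png',im[:,:,::-1])
for d in ctrl.look_for('wrist','basket')[:2]:
    r=d['rect'];print(d,at(i,'wrist',(r[0]+r[2])/2,r[1],55).round(),at(i,'wrist',r[0],(r[1]+r[3])/2,55).round(),at(i,'wrist',r[2],(r[1]+r[3])/2,55).round())
E
```

```text
t: 55.5
ee_pos: [574.1, 37.6, 12.4]
orientation: [2.226, 2.215, 0.001]
ft_force: [-0.1, -0.5, -0.3]
width: 73.8
grasp_force: 0.0
t: 56.5
ee_pos: [513.7, 280.3, 212.0]
orientation: [-2.222, -2.22, -0.001]
ft_force: [-0.5, -0.7, 0.6]
width: 87.6
grasp_force: 0.0
(455.9, 373.9, 31.6, [238, 71, 55, 55], [456.2, 373.9])
(486.4, 36.7, 29.7, [279, 333, 40, 22], [486.3, 33.8])
(573.3, 44.3, 29.8, [337, 332, 41, 19], [573.1, 37.2])
[ 96.1 -58.5 199.3]
{'rect': [193.6, 42.3, 454.0, 245.0], 'score': 0.83} [521. 430.  55.] [381. 328.  55.] [665. 328.  55.]
```

```bash
python3 -m creep '[{"translation":[50,-30,0],"angular":[0,0,0],"jaw":0.9},{"translation":[93,-58,20],"angular":[0,0,0],"jaw":0.9},{"translation":[94,-58,80],"angular":[0,0,0],"jaw":0.9},{"translation":[94,-58,110],"angular":[0,0,0],"jaw":0.9},{"translation":[94,-58,120],"angular":[0,0,0],"jaw":0.9},{"translation":[94,-58,120],"angular":[0,0,0],"jaw":0.9},{"translation":[94,-58,120],"angular":[0,0,0],"jaw":0.9},{"translation":[94,-58,120],"angular":[0,0,0],"jaw":0.9}]'
python3 - <<'E'
from h import *
o,im,i=white(25,((400,520),(320,430)))
for m in o: print(m,tool([*m[:2],12.5]).round(1))
E
```

```text
t: 57.6
ee_pos: [458.2, 372.5, 93.1]
orientation: [2.227, 2.215, 0.004]
ft_force: [-0.1, 0.2, -0.7]
width: 78.9
grasp_force: 0.0
(455.1, 376.2, 31.8, [274, 169, 79, 77], [455.1, 377.0]) [ 3.5 -3.  80.4]
```

```bash
python3 -m creep '[{"translation":[3,-3,50],"angular":[0,0,0],"jaw":0.9},{"translation":[3,-3,72],"angular":[0,0,0],"jaw":0.9},{"translation":[3,-3,80],"angular":[0,0,0],"jaw":0.9},{"translation":[3,-3,80],"angular":[0,0,0],"jaw":0.9},{"translation":[3,-3,80],"angular":[0,0,0],"jaw":0.5},{"translation":[3,-3,80],"angular":[0,0,0],"jaw":0.5},{"translation":[3,-3,80],"angular":[0,0,0],"jaw":0.5},{"translation":[3,-3,80],"angular":[0,0,0],"jaw":0.5}]'
python3 -m creep '[{"translation":[0,0,-20],"angular":[0,0,0],"jaw":0.5},{"translation":[0,0,-75],"angular":[0,0,0],"jaw":0.5},{"translation":[-20,10,-130],"angular":[0,0,0],"jaw":0.5},{"translation":[-70,25,-140],"angular":[0,0,0],"jaw":0.5},{"translation":[-125,45,-140],"angular":[0,0,0],"jaw":0.5},{"translation":[-180,65,-140],"angular":[0,0,0],"jaw":0.5},{"translation":[-235,85,-140],"angular":[0,0,0],"jaw":0.5},{"translation":[-290,105,-140],"angular":[0,0,0],"jaw":0.5}]'
python3 - <<'E'
from h import *
print(tool([644.5,-172,90]).round(1))
E
```

```text
t: 58.65
ee_pos: [455.0, 375.7, 12.8]
orientation: [2.227, 2.216, 0.003]
ft_force: [-1.1, -1.2, 7.2]
width: 63.4
grasp_force: 30.0
t: 59.65
ee_pos: [558.3, 82.9, 153.0]
orientation: [2.226, 2.215, 0.002]
ft_force: [1.2, 0.5, -0.7]
width: 63.4
grasp_force: 30.0
[-254.5   87.4   63.1]
```

```bash
python3 -m creep '[{"translation":[-57,20,0],"angular":[0,0,0],"jaw":0.5},{"translation":[-114,40,0],"angular":[0,0,0],"jaw":0.5},{"translation":[-170,60,0],"angular":[0,0,0],"jaw":0.5},{"translation":[-225,78,0],"angular":[0,0,0],"jaw":0.5},{"translation":[-254,87,30],"angular":[0,0,0],"jaw":0.5},{"translation":[-254,87,62],"angular":[0,0,0],"jaw":0.5},{"translation":[-254,87,62],"angular":[0,0,0],"jaw":0.5},{"translation":[-254,87,62],"angular":[0,0,0],"jaw":0.5}]'
python3 - <<'E'
from h import *
print(tool([644.5,-172,47.8]).round(1))
E
```

```text
t: 60.65
ee_pos: [644.1, -169.5, 91.2]
orientation: [2.226, 2.216, 0.001]
ft_force: [0.3, 0.2, -0.6]
width: 63.7
grasp_force: 30.0
[-2.5  0.4 43.4]
```

```bash
python3 -m creep '[{"translation":[-2,0,30],"angular":[0,0,0],"jaw":0.5},{"translation":[-2,0,42],"angular":[0,0,0],"jaw":0.5},{"translation":[-2,0,43],"angular":[0,0,0],"jaw":0.5},{"translation":[-2,0,43],"angular":[0,0,0],"jaw":1},{"translation":[-2,0,43],"angular":[0,0,0],"jaw":1},{"translation":[-2,0,43],"angular":[0,0,0],"jaw":1},{"translation":[-2,0,10],"angular":[0,0,0],"jaw":1},{"translation":[-2,0,-30],"angular":[0,0,0],"jaw":1}]'
python3 -m creep '[{"translation":[55,-4,0],"angular":[0,0,0],"jaw":0.6},{"translation":[110,-7,0],"angular":[0,0,0],"jaw":0.6},{"translation":[114,-7,30],"angular":[0,0,0],"jaw":0.6},{"translation":[114,-7,58],"angular":[0,0,0],"jaw":0.6},{"translation":[114,-7,60],"angular":[0,0,0],"jaw":0.6},{"translation":[114,-7,60],"angular":[0,0,0],"jaw":0},{"translation":[114,-7,60],"angular":[0,0,0],"jaw":0},{"translation":[114,-7,60],"angular":[0,0,0],"jaw":0}]'
python3 -m creep '[{"translation":[0,0,0],"angular":[0,0,0],"jaw":0},{"translation":[-15,1,0],"angular":[0,0,0],"jaw":0},{"translation":[-40,3,0],"angular":[0,0,0],"jaw":0},{"translation":[-65,4,0],"angular":[0,0,0],"jaw":0},{"translation":[-90,6,0],"angular":[0,0,0],"jaw":0},{"translation":[-110,7,0],"angular":[0,0,0],"jaw":0},{"translation":[-130,8,0],"angular":[0,0,0],"jaw":0},{"translation":[-134,8,0],"angular":[0,0,0],"jaw":0}]'
python3 -m creep '[{"translation":[-4,0,0],"angular":[0,0,0],"jaw":0},{"translation":[-8,0,0],"angular":[0,0,0],"jaw":0},{"translation":[-12,0,0],"angular":[0,0,0],"jaw":0},{"translation":[-14,0,0],"angular":[0,0,0],"jaw":0},{"translation":[-14,0,0],"angular":[0,0,0],"jaw":0},{"translation":[-14,0,0],"angular":[0,0,0],"jaw":0},{"translation":[-14,0,0],"angular":[0,0,0],"jaw":0},{"translation":[-14,0,0],"angular":[0,0,0],"jaw":0}]'
```

```text
t: 61.65
ee_pos: [642.9, -171.6, 119.8]
orientation: [-2.226, -2.215, 0.002]
ft_force: [0.8, -0.7, 0.3]
width: 87.8
grasp_force: 0.0
t: 62.65
ee_pos: [637.8, -58.0, 60.7]
orientation: [2.226, 2.215, 0.002]
ft_force: [0.2, -0.4, -0.3]
width: 26.2
grasp_force: 0.0
t: 63.65
ee_pos: [644.9, -192.9, 60.6]
orientation: [2.228, 2.214, 0.001]
ft_force: [-1.1, 2.3, 6.9]
width: 23.2
grasp_force: 30.0
t: 64.65
ee_pos: [645.1, -198.5, 60.6]
orientation: [-2.223, -2.211, -0.009]
ft_force: [1.5, 28.8, 11.9]
width: 23.5
grasp_force: 30.0
```

```bash
python3 -m creep '[{"translation":[7,0,0],"angular":[0,0,0],"jaw":0.6},{"translation":[7,0,0],"angular":[0,0,0],"jaw":0.6},{"translation":[7,0,-40],"angular":[0,0,0],"jaw":0.7},{"translation":[7,0,-100],"angular":[0,0,0],"jaw":0.7},{"translation":[7,0,-160],"angular":[0,0,0],"jaw":0.7},{"translation":[7,0,-220],"angular":[0,0,0],"jaw":0.7},{"translation":[7,0,-280],"angular":[0,0,0],"jaw":0.7},{"translation":[7,0,-330],"angular":[0,0,0],"jaw":0.7}]'
python3 -m creep '[{"translation":[-10,-10,0],"angular":[0,0,0.186],"jaw":0.7},{"translation":[-25,-20,0],"angular":[0,0,0.372],"jaw":0.7},{"translation":[-40,-30,0],"angular":[0,0,0.558],"jaw":0.7},{"translation":[-60,-40,0],"angular":[0,0,0.744],"jaw":0.7},{"translation":[-80,-50,0],"angular":[0,0,0.93],"jaw":0.7},{"translation":[-95,-60,0],"angular":[0,0,1.116],"jaw":0.7},{"translation":[-110,-70,0],"angular":[0,0,1.302],"jaw":0.7},{"translation":[-121,-76,0],"angular":[0,0,1.488],"jaw":0.7}]'
python3 - <<'E'
from h import *
print(tool([568.5,-320.5,287.8]).round(1))
E
```

```text
t: 65.65
ee_pos: [644.3, -199.7, 392.4]
orientation: [2.227, 2.213, 0.001]
ft_force: [0.9, 0.0, -0.6]
width: 61.4
grasp_force: 0.0
t: 66.65
ee_pos: [566.8, -320.8, 389.4]
orientation: [3.139, 0.11, -0.001]
ft_force: [0.1, -0.9, -0.3]
width: 61.9
grasp_force: 0.0
[  1.7  -0.2 101.6]
```

```bash
python3 -m creep '[{"translation":[2,0,40],"angular":[0,0,0],"jaw":0.7},{"translation":[2,0,80],"angular":[0,0,0],"jaw":0.7},{"translation":[2,0,103],"angular":[0,0,0],"jaw":0.7},{"translation":[2,0,103],"angular":[0,0,0],"jaw":0.7},{"translation":[2,0,103],"angular":[0,0,0],"jaw":0},{"translation":[2,0,103],"angular":[0,0,0],"jaw":0},{"translation":[2,0,103],"angular":[0,0,0],"jaw":0},{"translation":[2,0,103],"angular":[0,0,0],"jaw":0}]'
python3 -m creep '[{"translation":[-10,0,10],"angular":[0,0,0],"jaw":0},{"translation":[-19,-1,20],"angular":[0,0,0],"jaw":0},{"translation":[-28,-1,31],"angular":[0,0,0],"jaw":0},{"translation":[-36,-2,43],"angular":[0,0,0],"jaw":0},{"translation":[-49,-3,67],"angular":[0,0,0],"jaw":0},{"translation":[-59,-4,94],"angular":[0,0,0],"jaw":0},{"translation":[-62,-4,107],"angular":[0,0,0],"jaw":0},{"translation":[-64,-4,121],"angular":[0,0,0],"jaw":0}]'
python3 -m creep '[{"translation":[-1,0,9],"angular":[0,0,0],"jaw":0},{"translation":[-2,0,18],"angular":[0,0,0],"jaw":0},{"translation":[-2,0,28],"angular":[0,0,0],"jaw":0},{"translation":[-2,0,36],"angular":[0,0,0],"jaw":0},{"translation":[-1,0,44],"angular":[0,0,0],"jaw":0},{"translation":[-1,0,50],"angular":[0,0,0],"jaw":0},{"translation":[-1,0,54],"angular":[0,0,0],"jaw":0},{"translation":[-1,0,54],"angular":[0,0,0],"jaw":0}]'
```

```text
t: 67.65
ee_pos: [570.2, -319.6, 287.8]
orientation: [3.138, 0.122, 0.002]
ft_force: [-0.8, -1.0, 4.0]
width: 36.8
grasp_force: 30.0
t: 68.65
ee_pos: [506.2, -323.0, 166.7]
orientation: [3.134, 0.122, 0.004]
ft_force: [-3.4, -7.9, 12.9]
width: 36.8
grasp_force: 30.0
t: 69.65
ee_pos: [508.7, -323.0, 116.2]
orientation: [3.133, 0.122, 0.014]
ft_force: [1.8, -1.4, 24.9]
width: 37.1
grasp_force: 30.0
```

```bash
python3 -m creep '[{"translation":[0,0,-17],"angular":[0,0,0],"jaw":0},{"translation":[2,0,-42],"angular":[0,0,0],"jaw":0},{"translation":[7,0,-70],"angular":[0,0,0],"jaw":0},{"translation":[17,1,-96],"angular":[0,0,0],"jaw":0},{"translation":[30,2,-121],"angular":[0,0,0],"jaw":0},{"translation":[46,3,-143],"angular":[0,0,0],"jaw":0},{"translation":[62,4,-160],"angular":[0,0,0],"jaw":0},{"translation":[63,4,-165],"angular":[0,0,0],"jaw":0}]'
python3 -m creep '[{"translation":[0,0,0],"angular":[0,0,0],"jaw":0.7},{"translation":[0,0,0],"angular":[0,0,0],"jaw":0.7},{"translation":[0,0,0],"angular":[0,0,0],"jaw":0.7},{"translation":[0,0,-40],"angular":[0,0,0],"jaw":0.7},{"translation":[0,0,-80],"angular":[0,0,-0.18],"jaw":0.7},{"translation":[0,0,-100],"angular":[0,0,-0.36],"jaw":0.7},{"translation":[20,-15,-100],"angular":[0,0,-0.54],"jaw":0.7},{"translation":[40,-30,-100],"angular":[0,0,-0.72],"jaw":0.7}]'
python3 - <<'E'
from h import *
o=ctrl.get_obs();m=R.from_rotvec(o['orientation']).as_matrix();print(np.arctan2(m[1,0],m[0,0])-np.pi/2);print(tool([645,-198.5,61]).round(1))
E
```

```text
t: 70.65
ee_pos: [571.1, -319.5, 276.8]
orientation: [3.138, 0.123, 0.01]
ft_force: [15.9, -4.1, -14.4]
width: 36.9
grasp_force: 30.0
t: 71.65
ee_pos: [605.4, -286.2, 377.1]
orientation: [2.892, 1.227, 0.0]
ft_force: [-0.0, -0.2, 0.2]
width: 61.9
grasp_force: 0.0
-0.7680442670250353
[ 90.6 -32.6 316.1]
```

```bash
python3 -m creep '[{"translation":[40,-14,0],"angular":[0,0,-0.19],"jaw":0.7},{"translation":[91,-33,0],"angular":[0,0,-0.38],"jaw":0.7},{"translation":[91,-33,0],"angular":[0,0,-0.57],"jaw":0.6},{"translation":[91,-33,20],"angular":[0,0,-0.768],"jaw":0.6},{"translation":[91,-33,80],"angular":[0,0,-0.768],"jaw":0.6},{"translation":[91,-33,140],"angular":[0,0,-0.768],"jaw":0.6},{"translation":[91,-33,200],"angular":[0,0,-0.768],"jaw":0.6},{"translation":[91,-33,250],"angular":[0,0,-0.768],"jaw":0.6}]'
python3 -m creep '[{"translation":[0,0,40],"angular":[0,0,0],"jaw":0.6},{"translation":[0,0,62],"angular":[0,0,0],"jaw":0.6},{"translation":[0,0,63],"angular":[0,0,0],"jaw":0},{"translation":[0,0,63],"angular":[0,0,0],"jaw":0},{"translation":[0,0,63],"angular":[0,0,0],"jaw":0},{"translation":[0,0,63],"angular":[0,0,0],"jaw":0},{"translation":[10,-1,63],"angular":[0,0,0],"jaw":0},{"translation":[30,-2,63],"angular":[0,0,0],"jaw":0}]'
python3 -m creep '[{"translation":[20,-1,0],"angular":[0,0,0],"jaw":0},{"translation":[40,-2,0],"angular":[0,0,0],"jaw":0},{"translation":[60,-3,0],"angular":[0,0,0],"jaw":0},{"translation":[80,-4,0],"angular":[0,0,0],"jaw":0},{"translation":[100,-5,0],"angular":[0,0,0],"jaw":0},{"translation":[108,-6,0],"angular":[0,0,0],"jaw":0},{"translation":[114,-6,0],"angular":[0,0,0],"jaw":0},{"translation":[118,-6,0],"angular":[0,0,0],"jaw":0}]'
python3 -m creep '[{"translation":[-5,0,0],"angular":[0,0,0],"jaw":0.6},{"translation":[-5,0,0],"angular":[0,0,0],"jaw":0.6},{"translation":[-4,0,-40],"angular":[0,0,0],"jaw":1},{"translation":[-30,3,-70],"angular":[0,0,0],"jaw":1},{"translation":[-80,5,-70],"angular":[0,0,0],"jaw":1},{"translation":[-120,7,-60],"angular":[0,0,0],"jaw":1},{"translation":[-120,7,-40],"angular":[0,0,0],"jaw":1},{"translation":[-120,7,-40],"angular":[0,0,0],"jaw":1}]'
python3 - <<'E'
from h import *
im=onDie();cv2.imwrite('pics/w14.png',im[:,:,::-1])
E
```

```text
t: 72.65
ee_pos: [644.3, -198.0, 124.3]
orientation: [-2.226, -2.215, 0.001]
ft_force: [0.1, 0.2, 0.5]
width: 52.5
grasp_force: 0.0
t: 73.65
ee_pos: [643.6, -169.0, 65.4]
orientation: [2.227, 2.214, -0.0]
ft_force: [-4.4, -2.9, 8.0]
width: 23.3
grasp_force: 30.0
t: 74.65
ee_pos: [637.6, -56.2, 65.2]
orientation: [2.219, 2.215, -0.01]
ft_force: [-4.9, -35.1, 3.9]
width: 23.3
grasp_force: 30.0
t: 75.65
ee_pos: [642.9, -168.8, 101.6]
orientation: [-2.224, -2.213, 0.002]
ft_force: [-0.5, -0.0, 0.9]
width: 87.6
grasp_force: 0.0
54 643.2 -170.3 r 32.11 ra 31.44 [-1.7 -0.3 55.1] [12, 10, 86, 82, 5463]
60 643.2 -168.0 r 31.19 ra 30.53 [ 0.6 -0.3 55.1] [12, 10, 86, 82, 5463]
```

The third magnet is closed too (r=32.1 mm at z=54). On to slot 3.

```bash
python3 -m creep '[{"translation":[-1,0,35],"angular":[0,0,0],"jaw":1},{"translation":[-1,0,54],"angular":[0,0,0],"jaw":1},{"translation":[-1,0,54],"angular":[0,0,0],"jaw":0.5},{"translation":[-1,0,54],"angular":[0,0,0],"jaw":0.5},{"translation":[-1,0,54],"angular":[0,0,0],"jaw":0.5},{"translation":[-1,0,45],"angular":[0,0,0],"jaw":0.5},{"translation":[-1,0,0],"angular":[0,0,0],"jaw":0.5},{"translation":[-1,0,-50],"angular":[0,0,0],"jaw":0.5}]'
python3 -m creep '[{"translation":[55,-23,0],"angular":[0,0,0],"jaw":0.5},{"translation":[110,-46,0],"angular":[0,0,0],"jaw":0.5},{"translation":[165,-69,0],"angular":[0,0,0],"jaw":0.5},{"translation":[220,-92,0],"angular":[0,0,0],"jaw":0.5},{"translation":[270,-112,0],"angular":[0,0,0],"jaw":0.5},{"translation":[291,-120,0],"angular":[0,0,0],"jaw":0.5},{"translation":[291,-120,0],"angular":[0,0,0],"jaw":0.5},{"translation":[291,-120,0],"angular":[0,0,0],"jaw":0.5}]'
python3 - <<'E'
from h import *
print(tool([522,121,12]).round(1))
o,im,i=white(18,((400,660),(-40,90)));print(o)
print(np.array([proj(i,'wrist',[*p,12]) for p in ((410,158),(624,175),(640,-7),(427,-23))]).round())
for d in ctrl.look_for('wrist','tray')[:2]:print(d)
ctrl.get_image('side')
for d in ctrl.look_for('side','tray')[:1]:print(d)
E
```

```text
t: 76.7
ee_pos: [644.0, -171.1, 155.0]
orientation: [-2.227, -2.215, 0.001]
ft_force: [2.0, 0.3, -1.0]
width: 62.4
grasp_force: 30.0
t: 77.7
ee_pos: [526.4, 120.0, 154.3]
orientation: [2.226, 2.215, 0.001]
ft_force: [0.1, -0.6, -0.4]
width: 62.5
grasp_force: 30.0
[  1.   -4.6 142.3]
[(525.7, 42.6, 70.9, [260, 197, 114, 100], [524.8, 53.6])]
[[203. 154.]
 [413. 136.]
 [411. 291.]
 [236. 303.]]
{'rect': [197.0, 128.2, 417.4, 305.2], 'score': 0.95}
{'rect': [268.0, 194.9, 370.8, 297.4], 'score': 0.48}
{'rect': [280.2, 221.2, 358.7, 275.3], 'score': 0.95}
```

Tray rectangle unchanged, so I'll place the third magnet.

```bash
python3 -m creep '[{"translation":[1,-3,60],"angular":[0,0,0],"jaw":0.5},{"translation":[1,-3,115],"angular":[0,0,0],"jaw":0.5},{"translation":[1,-3,137],"angular":[0,0,0],"jaw":0.5},{"translation":[1,-3,142],"angular":[0,0,0],"jaw":0.5},{"translation":[1,-3,142],"angular":[0,0,0],"jaw":0.5},{"translation":[1,-3,142],"angular":[0,0,0],"jaw":0.9},{"translation":[1,-3,142],"angular":[0,0,0],"jaw":0.9},{"translation":[1,-3,142],"angular":[0,0,0],"jaw":0.9}]'
python3 -m creep '[{"translation":[0,0,-30],"angular":[0,0,0],"jaw":0.9},{"translation":[0,0,-90],"angular":[0,0,0],"jaw":0.6},{"translation":[-40,25,-110],"angular":[0,0,0],"jaw":0.6},{"translation":[-90,60,-110],"angular":[0,0,0],"jaw":0.6},{"translation":[-140,90,-110],"angular":[0,0,0],"jaw":0.6},{"translation":[-180,114,-110],"angular":[0,0,0],"jaw":0.6},{"translation":[-180,114,-110],"angular":[0,0,0],"jaw":0.6},{"translation":[-180,114,-110],"angular":[0,0,0],"jaw":0.6}]'
python3 - <<'E'
from h import *
print(tool([638,-58,61]).round(1))
E
```

```text
t: 78.9
ee_pos: [523.3, 121.6, 12.4]
orientation: [2.226, 2.215, 0.002]
ft_force: [0.9, 0.0, 0.2]
width: 79.0
grasp_force: 0.0
t: 79.9
ee_pos: [635.3, -58.8, 121.5]
orientation: [-2.227, -2.215, 0.001]
ft_force: [-0.7, 0.8, 0.3]
width: 52.9
grasp_force: 0.0
[ 0.8  2.8 60.5]
```

```bash
python3 -m creep '[{"translation":[1,2,40],"angular":[0,0,0],"jaw":0.6},{"translation":[1,2,58],"angular":[0,0,0],"jaw":0.6},{"translation":[1,2,60],"angular":[0,0,0],"jaw":0},{"translation":[1,2,60],"angular":[0,0,0],"jaw":0},{"translation":[1,2,60],"angular":[0,0,0],"jaw":0},{"translation":[1,2,60],"angular":[0,0,0],"jaw":0},{"translation":[-10,2,60],"angular":[0,0,0],"jaw":0},{"translation":[-30,4,60],"angular":[0,0,0],"jaw":0}]'
python3 -m creep '[{"translation":[-20,1,0],"angular":[0,0,0],"jaw":0},{"translation":[-40,3,0],"angular":[0,0,0],"jaw":0},{"translation":[-60,4,0],"angular":[0,0,0],"jaw":0},{"translation":[-80,5,0],"angular":[0,0,0],"jaw":0},{"translation":[-100,6,0],"angular":[0,0,0],"jaw":0},{"translation":[-110,7,0],"angular":[0,0,0],"jaw":0},{"translation":[-118,7,0],"angular":[0,0,0],"jaw":0},{"translation":[-118,7,0],"angular":[0,0,0],"jaw":0}]'
```

```text
t: 80.9
ee_pos: [639.3, -88.8, 62.7]
orientation: [-2.225, -2.216, 0.001]
ft_force: [-6.5, 2.5, 9.1]
width: 23.3
grasp_force: 30.0
t: 81.9
ee_pos: [645.1, -202.3, 62.3]
orientation: [-2.223, -2.209, -0.005]
ft_force: [-4.8, 22.7, 11.5]
width: 23.4
grasp_force: 30.0
```

```bash
python3 -m creep '[{"translation":[-2,0,0],"angular":[0,0,0],"jaw":0},{"translation":[-4,0,0],"angular":[0,0,0],"jaw":0},{"translation":[-4,0,0],"angular":[0,0,0],"jaw":0},{"translation":[-4,0,0],"angular":[0,0,0],"jaw":0},{"translation":[-4,0,0],"angular":[0,0,0],"jaw":0},{"translation":[-4,0,0],"angular":[0,0,0],"jaw":0},{"translation":[-4,0,0],"angular":[0,0,0],"jaw":0},{"translation":[-4,0,0],"angular":[0,0,0],"jaw":0}]'
python3 -m creep '[{"translation":[6,0,0],"angular":[0,0,0],"jaw":0.6},{"translation":[6,0,0],"angular":[0,0,0],"jaw":0.6},{"translation":[6,0,-40],"angular":[0,0,0],"jaw":0.7},{"translation":[6,0,-100],"angular":[0,0,0],"jaw":0.7},{"translation":[20,0,-160],"angular":[0,0,0],"jaw":0.7},{"translation":[60,-20,-220],"angular":[0,0,0],"jaw":0.7},{"translation":[110,-40,-280],"angular":[0,0,0],"jaw":0.7},{"translation":[150,-60,-320],"angular":[0,0,0],"jaw":0.7}]'
python3 - <<'E'
from h import *
im,i=snap('wrist');
h=im[:,:,::-1];cv2.imwrite('pics/final_w.png',h)
s,_=snap('side');a=np.vstack([cv2.resize(h,(640,400))[0:280],cv2.resize(s[60:390,150:450],(355,300))[:, :,::-1].copy() if 0 else cv2.copyMakeBorder(cv2.resize(s[80:380,180:420],(400,316),interpolation=cv2.INTER_CUBIC),0,0,0,240,cv2.BORDER_CONSTANT)[:,:,::-1]])
cv2.imwrite('pics/final.png',a);print(a.shape)
E
```

```text
t: 82.9
ee_pos: [645.1, -204.2, 62.0]
orientation: [-2.221, -2.208, -0.006]
ft_force: [-3.2, 31.4, 12.2]
width: 22.6
grasp_force: 30.0
t: 83.9
ee_pos: [595.2, -79.2, 364.5]
orientation: [2.228, 2.213, 0.001]
ft_force: [-0.2, 0.6, 0.3]
width: 61.2
grasp_force: 0.0
(596, 640, 3)
```

View pics/final.png

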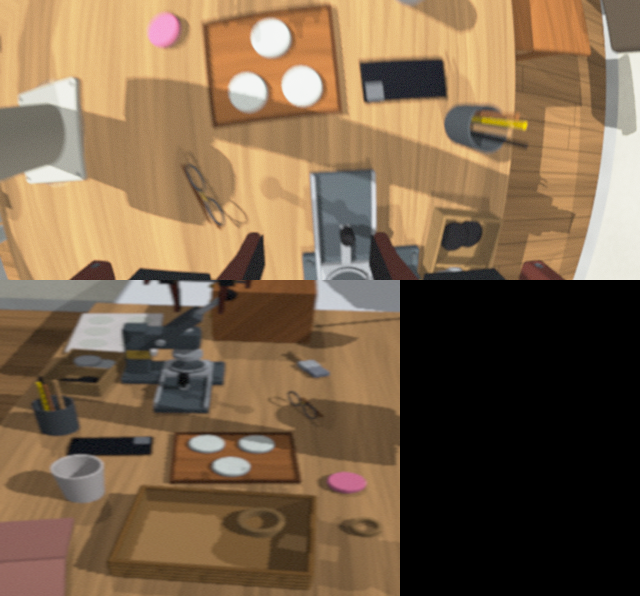

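The last picture shows three white magnets flat and side by side in the tray at (271,38), (248,92) and (302,86). The basket holds only the tape, the lever is up and the shuttle is in. I'll do one numeric check of the knob against home, then hand in.

Run:
```python
from h import *
im,i=snap('wrist')
p=proj(i,'wrist',[645,-198.5,86]);x,y=p.astype(int);m=(im[y-16:y+17,x-16:x+17].max(2)<50);ys,xs=np.where(m)
print(p.round(1),xs.mean()+x-16,ys.min()+y-16,ys.max()+y-16,[proj(i,'wrist',[645,q,86]).round(1).tolist() for q in(-210.5,-186.5)])
for m in white(18,((400,660),(-40,180)))[0]:print(m[:3])
for d in ctrl.look_for('wrist','lever_ball')[:1]:print(d)
```

```text
[345.9 240.4] 344.6268656716418 228 245 [[345.6, 247.3], [346.1, 233.4]]
(524.5, 118.2, 32.3)
(574.5, 35.3, 31.8)
(485.7, 28.7, 31.8)
{'rect': [332.1, 331.1, 386.6, 358.5], 'score': 0.88}
```

```bash
python3 -c "
from workcell import ctrl
print(ctrl.close_job())"
```

```text
the job is handed in; nothing more can be done
None
```

The job is handed in: all three magnets are closed and lie flat, cap up, side by side in the tray, with the empty die pushed home to its stop, the lever up and the tape still in the basket.

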